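# Space the slats of a weed screen with a stepped spacer block

### The arm

A 6-joint arm with a two-finger parallel gripper is mounted at the origin on the work surface. World frame = base frame: x ahead of the robot, y to its left, z up, the work surface at z = 0. Lengths are in mm, angles in rad, forces in N, time in s.
With the tool pointing down it reaches from about 200 to 875 mm from the base axis. Payload 3.4 kg.
Tool frame: the origin (TCP) lies midway between the tips of the shut fingers; the grasp point (between the pads) lies 19 mm behind it; z points along the fingers, y is the direction in which the jaws open and shut (so a half turn about z gives the same grasp; the last joint's range is limited). The gripper opens to 94 mm and grips with 3 to 60 N. Pads are 16 mm wide; open, the fingers measure 119 mm over their backs; the gripper's body (75 mm by 177 mm) begins 78 mm behind the grasp point.
Start: joints at [-1.453, 0.276, 1.505, -0, 1.361, -0.121], TCP at [136.006, -558.72, 205.493] pointing down, gripper open.
Joint ranges: [-2.89, 2.89], [-0.75, 2.08], [0.22, 2.7], [-1.18, 4.32], [0.11, 2.71], [-2.7, 2.7]. Speed limits (rad/s): [2.57, 2.57, 3.14, 3.14, 3.14, 3.14].

### API

Orientations are given as a unit quaternion [w, x, y, z].
In Python, from station import bot gives the robot as it stands.
- The arm moves only by the tool drive_tool, never from a script. Its argument "commands" is a list of rows, each an object of numbers: "x", "y", "z": the shift along the tool's x, y, z in m; "ax", "ay", "az": the turn, a rotation vector about the tool's x, y, z in rad. A call has 1 to 5 rows; each row is the pose to reach, as a shift and turn from the pose commanded when the call began, along the tool's axes at that moment; what a row does not reach only later rows make up. A row lasts 1/10 s, in which the tool goes at most 50 mm and 8.59 degrees, less where a joint would pass 70% of its speed; a pose out of reach is approached as far as the arm can. A call with a gripper value outside its range is refused whole. "hand" is the finger opening in m, from 0 to 0.094, set as the call begins (left out, the last holds). The fingers move at their own pace and stop on an object; the grip force is fixed at half the most. Time passes only in rows, so rows that repeat a pose let the fingers close. It gives the time, the measured TCP pose, the force and the opening at its end, in the units of the state.
- bot.get_state(): the state, without advancing time (a new reading comes with each control period).
- bot.grab_frame(name): name is "scene" or "top" or "wrist"; returns the picture (420x560x3 uint8, red, green, blue); there is no depth.
- bot.camera_model(name): a dict with "intrinsics" (3x3 intrinsics, pixels), "R" (3x3) and "t" (3): a world point X has camera coordinates R X + t. Camera axes: x right, y down, z forward; pixel columns grow to the right and rows downward; lengths in mm; the calibration is good to about 2 mm. A picture is of the moment at which its call begins: read the wrist's pose just before it. camera_model takes no time and is no camera call; for the wrist camera it gives the pose at the moment of the call.
- bot.hand_in(): hands the job in, once; it reports no verdict.
The state is a dict: "t": time; "qpos": joint angles; "dq": joint speeds; "effort": joint torques, N m; "tcp_pos": TCP position; "tool_rot": TCP orientation; "contact_force": force on the tool from outside, world axes, zero at the start; "torque": the same for the moment, N m; "finger_gap": finger opening in mm.
Only numpy, scipy, OpenCV 4.12 (cv2) and the standard library are available. Lean on these libraries where they do the work, as an engineer would, in place of code of your own. Each camera call takes 0.05 s, during which the arm holds its last target.

### The job

Space out the slats of the weed-screen panel with the spacer block, so that every gap, counted from the fixed end slat, is exactly the thickness of the block: at each gap in turn hold the block's flat face lightly against the slat that is already set, press the block fully down so that its taper drives the next slat away, then draw it out and step on to the next gap. Work by feel without forcing anything, do not shift slats already set, stand the block back in its slot in the tool block when the three gaps are done, and leave the other things on the table where they are.

Things in the scene. Friction and masses are not known exactly. Their poses are not given: they have to be found in the camera images.
- frame: weed-screen panel, 206 x 270 mm, fixed on the table: two galvanised channels 45 mm high carry a row of four oak slats. Origin: table level, middle of the panel. x runs along the slats, y along the row from the fixed end slat towards slat 3. The channels lie under the slats' ends, 68 mm or more from the middle; between them it is open down to the table
- endslat_mid (a point): the fixed end slat (held down by steel cleats at both ends; does not move), first of the row: oak slat, 220 mm long, 24 mm deep, sawn width between 25 and 39 mm, no two alike, so feel for its sides. Point: middle of its top face, 69 mm above the table; axes as the frame's. 
- slat1_mid (a point): first sliding slat, next to the fixed one: oak slat, 220 mm long, 24 mm deep, sawn width between 25 and 39 mm, no two alike, so feel for its sides. Point: middle of its top face, 69 mm above the table; axes as the frame's. It slides only along the row (frame y), stiffly: about 5 N moves it, and it stays where it is left. At the start it stands 3 to 8 mm too near the fixed end
- slat2_mid (a point): second sliding slat, like slat 1 (about 5 N); 3 to 8 mm short of its right place along y: oak slat, 220 mm long, 24 mm deep, sawn width between 25 and 39 mm, no two alike, so feel for its sides. Point: middle of its top face, 69 mm above the table; axes as the frame's. 
- slat3_mid (a point): third sliding slat, the last of the row, like slat 1 (about 5 N); 3 to 8 mm short of its right place along y: oak slat, 220 mm long, 24 mm deep, sawn width between 25 and 39 mm, no two alike, so feel for its sides. Point: middle of its top face, 69 mm above the table; axes as the frame's. 
- spacer_grip (a point): loose spacer block of hard pale plastic, 0.13 kg, 110 mm tall, standing in the tool block. Point: centre of its upright grip, a tongue 44 mm wide (x), 22 mm thick (y), 46 mm high. Below this point: collar top 26 mm, collar underside 34 mm, foot of the blade 90 mm. Its -y face is flat from foot to top and goes against the slat already set; +y is the tapered side
- spacer_collar (a point): the spacer's collar, a plate 76 mm (x) by 36 mm (y), 8 mm thick. Point: its underside, on the block's middle line (x = y = 0). It spans y -11 to +25: flush with the flat face, overhanging 14 mm on the taper side, which shows which side is tapered. Pressed fully down, this overhang rests on top of the slat being moved
- spacer_foot (a point): the spacer's blade, 60 mm wide (x). Point: level of its foot, on the block's middle line. It is 22 mm thick (y -11 to +11) for 14 mm under the collar, then tapers evenly over 42 mm to 5 mm at the foot (y -11 to -6). Pressing it down between two slats takes 10 to 15 N
- slot_mouth (a point): oak tool block, 110 x 80 mm, 60 mm high, fixed on the table. Point: centre of the mouth of its upright slot, which goes right through (64 mm in the block's x, 26 mm in its y). The spacer stands in it with the collar resting on the block's top and its x along the slot; put it back the same way, either way round
- jar: bystander: green glass jar, 105 mm tall, 72 mm across; origin under its centre
- ratchet: bystander: rusted ratchet wheel 80 mm across with a flat handle along its +x, 210 mm from the hub; origin under the hub
- tin: bystander: steel tin, 75 mm tall, 66 mm across; origin under its centre
- spanner: bystander: steel open-ended spanner, 216 mm long, lying flat; origin under its middle
- offcut: bystander: oak offcut 90 x 32 x 24 mm; origin under its middle
- nipple_block: bystander: brass block 70 x 45 x 28 mm with three grease nipples on top; origin under its middle
There are look-alikes about, which are no part of the job. Leave any brown or yellow look-alike of the part that bears spacer_grip alone.

How it is judged:
By the outcome, as a careful person would: the job done as asked, in the order asked, and still so for the second after the job is handed in, with the robot touching nothing.
It also fails if it takes over 70 s, if anything falls off the work surface, if the arm or the gripper's body presses on something with over 40 N, if the wrist force passes 120 N, or if a joint passes its speed limit or range.

## Working session

There is one attempt and no reset: what is moved stays moved. The work goes in short steps, Python scripts to look and compute and a tool call to move; the robot and the scene stay as the last step left them, time stands still between calls to the robot, and variables do not carry over. Pictures are saved under pics/ and viewed, and the job is handed in when it is done.

Besides the shell and the picture viewer there is one more tool, called after "Emit:" as name([rows], argument=value, ...), one row to a line, values as JSON. drive_tool: Moves the arm, as the interface text tells. Its arguments: {"type":"object","properties":{"commands":{"type":"array"},"hand":{"type":"number"}},"required":["commands"]}

```bash
ls; mkdir -p pics
python3 - <<'E'
from station import bot
import cv2, json
s=bot.get_state(); print(s)
for n in ("scene","top"):
    im=bot.grab_frame(n); cv2.imwrite(f"pics/{n}0.png",im[:,:,::-1])
    m=bot.camera_model(n); print(n,m)
E
```

```text
pics
{'t': 0.0, 'qpos': array([-1.45299315e+00,  2.76567149e-01,  1.50611964e+00, -2.17463301e-05,
        1.36070950e+00, -1.20978575e-01]), 'dq': array([ 0.00074669,  0.000848  , -0.00050884,  0.00101027,  0.00133201,
       -0.00033803]), 'effort': array([ 1.18011167e-04, -4.04583836e+01, -2.37226653e+01,  7.01379217e-02,
        3.44057218e-02, -1.30501894e-04]), 'tcp_pos': array([ 135.92900786, -558.11040576,  204.62601493]), 'tool_rot': array([-9.01836915e-04,  9.92880696e-01,  1.19109655e-01, -9.20021267e-06]), 'contact_force': array([-0.28844443, -0.24349997, -0.65964401]), 'torque': array([ 0.01233547,  0.04285971, -0.03863033]), 'finger_gap': 94.2388145939989}
scene {'intrinsics': array([[502.75160914,   0.        , 276.60582859],
       [  0.        , 502.75160914, 210.66090644],
       [  0.        ,   0.        ,   1.        ]]), 'R': array([[ 0.74619899,  0.66566479,  0.0088014 ],
       [ 0.44230513, -0.48584896, -0.753868  ],
       [-0.49754723,  0.56642844, -0.65696696]]), 't': array([-366.60395847, -175.91127995, 1737.92158813])}
top {'intrinsics': array([[410.78218383,   0.        , 275.66567396],
       [  0.        , 410.78218383, 209.35122814],
       [  0.        ,   0.        ,   1.        ]]), 'R': array([[ 0.00877828, -0.99987991, -0.01277103],
       [-0.99729132, -0.00782142, -0.0731358 ],
       [ 0.07302713,  0.01337844, -0.99724022]]), 't': array([ -18.74786239,  502.70139432, 1056.96796704])}
```

View pics/scene0.png

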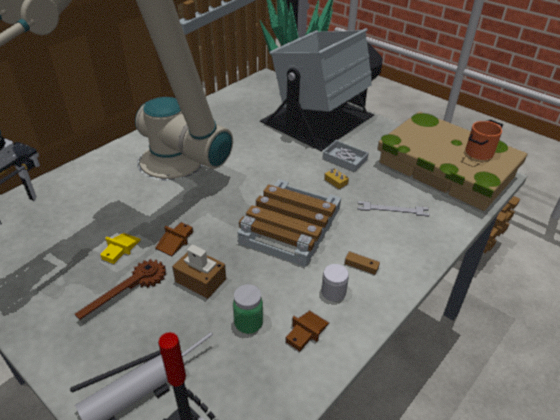

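View pics/top0.png

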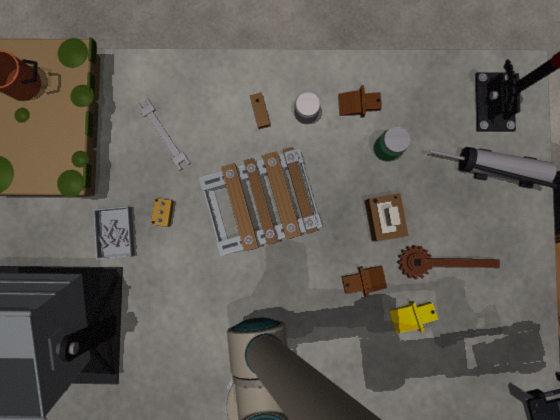

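Run:
```python
import cv2
a=cv2.imread("pics/top0.png"); 
cv2.imwrite("pics/top0c.png",cv2.resize(a[135:275,190:430],None,fx=3.3,fy=3.3,interpolation=cv2.INTER_CUBIC))
a=cv2.imread("pics/scene0.png"); 
cv2.imwrite("pics/scene0c.png",cv2.resize(a[170:310,160:360],None,fx=4,fy=4,interpolation=cv2.INTER_CUBIC))
```

```text
(no output)
```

View pics/top0c.png

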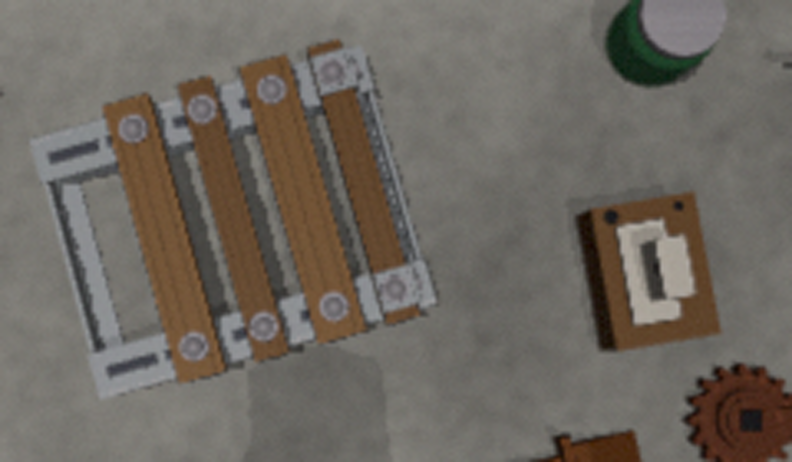

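View pics/scene0c.png

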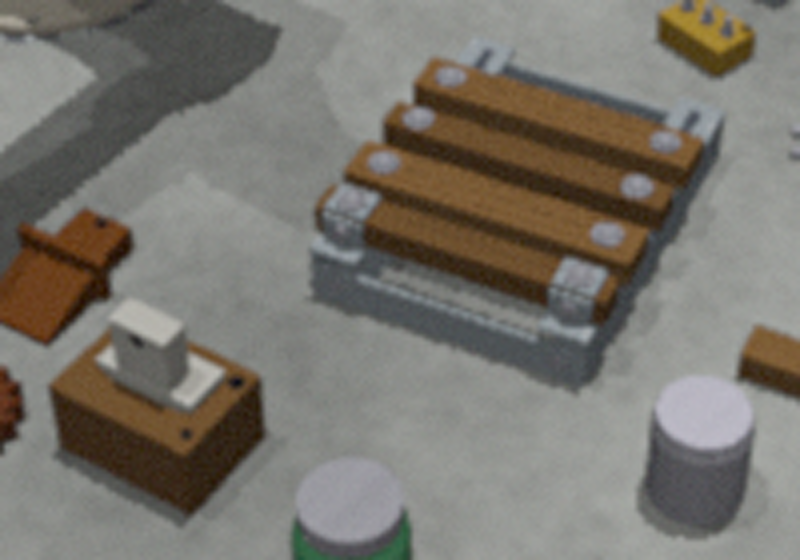

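```bash
cat > h.py <<'E'
import numpy as np, cv2
def pix(m,X):
    X=np.atleast_2d(X); c=X@m["R"].T+m["t"]; u=c@m["intrinsics"].T; return u[:,:2]/u[:,2:]
def ray(m,p,z):
    p=np.atleast_2d(p).astype(float); d=np.c_[p,np.ones(len(p))]@np.linalg.inv(m["intrinsics"]).T@m["R"]
    C=-m["R"].T@m["t"]; s=(z-C[2])/d[:,2]; return C+d*s[:,None]
E
python3 - <<'E'
from station import bot
from h import *
import numpy as np
np.set_printoptions(precision=1,suppress=True)
m=bot.camera_model("top")
for n in("top","scene"):
    mm=bot.camera_model(n); print(n,-mm["R"].T@mm["t"])
c=lambda p:np.array(p)/3.3+[190,135]
# tool block top corners (crop px)
B=ray(m,[c(p) for p in [(592,211),(694,194),(720,332),(612,349)]],60);print("block",B,B.mean(0))
print(np.linalg.norm(np.roll(B,-1,0)-B,axis=1))
K=ray(m,[c(p) for p in [(616,228),(662,219),(681,316),(634,325)]],68);print("collar",K)
T=ray(m,[c(p) for p in [(656,239),(685,234),(694,294),(664,300)]],114);print("tongue",T,T.mean(0))
bo=ray(m,[c(p) for p in [(133,128),(193,346),(201,109),(263,326),(271,89),(333,307)]],72);print("bolts",bo)
P=ray(m,[c(p) for p in [(32,142),(362,45),(436,303),(103,396)]],45);print("panel",P,P.mean(0),np.linalg.norm(np.roll(P,-1,0)-P,axis=1))
E
```

```text
top [ 424.3  -29.  1090.6]
scene [1216.1 -825.8 1012.4]
block [[ 527.9 -250.5   60. ]
 [ 541.5 -328.    60. ]
 [ 436.7 -346.2   60. ]
 [ 423.2 -264.7   60. ]] [ 482.3 -297.3   60. ]
[ 78.7 106.3  82.6 105.6]
collar [[ 514.3 -266.7   68. ]
 [ 521.4 -301.4   68. ]
 [ 448.4 -314.7   68. ]
 [ 441.3 -279.5   68. ]]
tongue [[ 502.5 -284.6  114. ]
 [ 506.3 -305.5  114. ]
 [ 463.1 -311.4  114. ]
 [ 458.7 -289.9  114. ]] [ 482.7 -297.8  114. ]
bolts [[587.4  99.2  72. ]
 [422.7  51.3  72. ]
 [602.3  47.7  72. ]
 [438.1  -1.   72. ]
 [618.   -5.4  72. ]
 [452.8 -53.5  72. ]]
panel [[ 580.1  181.2   45. ]
 [ 658.3  -75.5   45. ]
 [ 457.3 -133.4   45. ]
 [ 383.7  122.2   45. ]] [519.9  23.6  45. ] [268.4 209.2 265.9 205.1]
```

Emit:
drive_tool([
  {"x": 0.4, "y": -0.178, "z": -0.045, "az": 0.065},
  {"x": 0.4, "y": -0.178, "z": -0.045, "az": 0.065},
  {"x": 0.4, "y": -0.178, "z": -0.045, "az": 0.065},
  {"x": 0.4, "y": -0.178, "z": -0.045, "az": 0.065},
  {"x": 0.4, "y": -0.178, "z": -0.045, "az": 0.065},
])

```text
validation failed for argument at $.co...
```

Emit:
drive_tool([
  {"x": 0.05, "y": -0.02, "z": 0, "ax": 0, "ay": 0, "az": 0},
])

```text
t: 0.2
tcp_pos: [173.6, -532.7, 204.5]
tool_rot: [0.001, 0.993, 0.116, -0.001]
contact_force: [1.0, 0.2, -0.6]
finger_gap: 93.7
```

Emit:
drive_tool([
  {"x": 0.35, "y": -0.158, "z": -0.045, "ax": 0, "ay": 0, "az": 0.065},
  {"x": 0.35, "y": -0.158, "z": -0.045, "ax": 0, "ay": 0, "az": 0.065},
  {"x": 0.35, "y": -0.158, "z": -0.045, "ax": 0, "ay": 0, "az": 0.065},
  {"x": 0.35, "y": -0.158, "z": -0.045, "ax": 0, "ay": 0, "az": 0.065},
  {"x": 0.35, "y": -0.158, "z": -0.045, "ax": 0, "ay": 0, "az": 0.065},
])

```text
t: 0.7
tcp_pos: [373.6, -375.2, 234.5]
tool_rot: [-0.0, 0.996, 0.087, -0.0]
contact_force: [0.8, -0.9, 0.7]
finger_gap: 94.2
```

Emit:
drive_tool([
  {"x": 0.133, "y": -0.055, "z": -0.013, "ax": 0, "ay": 0, "az": 0},
])

```text
t: 0.8
tcp_pos: [415.4, -348.3, 239.3]
tool_rot: [-0.0, 0.996, 0.087, -0.0]
contact_force: [1.0, -1.0, -0.3]
finger_gap: 94.2
```

Emit:
drive_tool([
  {"x": 0.068, "y": -0.036, "z": 0, "ax": 0, "ay": 0, "az": 0},
  {"x": 0.068, "y": -0.036, "z": 0, "ax": 0, "ay": 0, "az": 0},
  {"x": 0.068, "y": -0.036, "z": 0, "ax": 0, "ay": 0, "az": 0},
])

```text
t: 1.1
tcp_pos: [477.6, -300.4, 238.4]
tool_rot: [-0.001, 0.996, 0.089, 0.0]
contact_force: [-0.7, -0.5, 0.7]
finger_gap: 93.8
```

Run:
```python
from station import bot
import cv2, pickle
s=bot.get_state(); m=bot.camera_model("wrist"); im=bot.grab_frame("wrist"); cv2.imwrite("pics/w1.png",im[:,:,::-1])
pickle.dump(m,open("w1.pkl","wb")); print(s["tcp_pos"],s["tool_rot"],s["contact_force"]); print(-m["R"].T@m["t"],m["R"][2],m["intrinsics"])
```

```text
[ 477.57804953 -300.35181709  238.42884848] [-7.11900034e-04  9.96011469e-01  8.92221919e-02  2.18123726e-04] [-0.67994158 -0.45009419  0.74330361]
[ 552.58944558 -285.62661131  417.61400564] [-0.26001061 -0.04606265 -0.96450646] [[324.14240617   0.         273.87691425]
 [  0.         324.14240617 209.69495966]
 [  0.           0.           1.        ]]
```

View pics/w1.png

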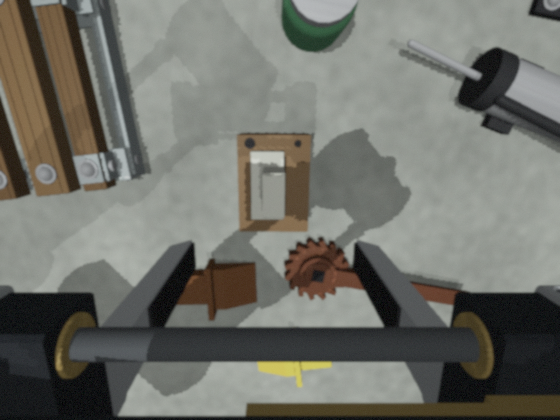

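Run:
```python
import cv2
a=cv2.imread("pics/w1.png"); 
cv2.imwrite("pics/w1c.png",cv2.resize(a[120:245,220:335],None,fx=4.8,fy=4.8,interpolation=cv2.INTER_CUBIC))
```

```text
(no output)
```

View pics/w1c.png

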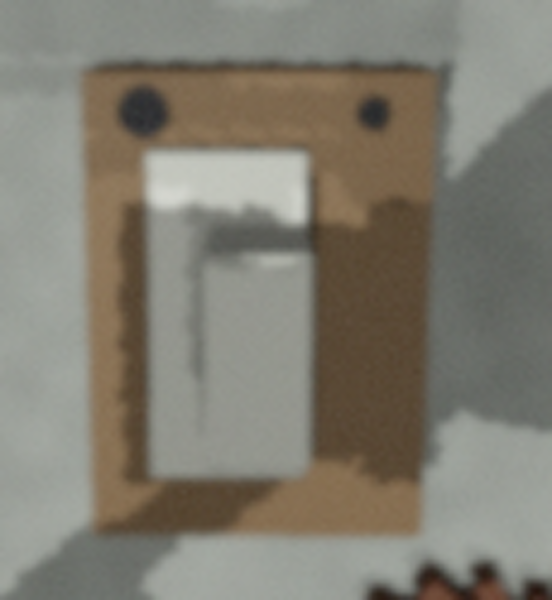

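Run:
```python
from h import *
import pickle
np.set_printoptions(precision=1,suppress=True)
m=pickle.load(open("w1.pkl","rb"))
c=lambda p:(np.array(p)+.0)/4.8+[220,120]-.4
def rep(n,P,z):
    X=ray(m,[c(p) for p in P],z); e=np.roll(X,-1,0)-X
    print(n,X[:,:2].tolist(),X.mean(0),np.linalg.norm(e,axis=1),np.degrees(np.arctan2(e[:,1],e[:,0])))
rep("block",[(84,70),(436,70),(421,533),(96,533)],60)
rep("collar",[(145,151),(310,150),(311,478),(150,478)],68)
rep("tongue",[(203,258),(313,255),(311,478),(204,478)],114)
```

```text
block [[531.953870928059, -248.7618406952531], [546.0344027456958, -326.3486758745639], [438.2651307958214, -345.51698745566216], [424.15942936312734, -267.9448817378485]] [ 485.1 -297.1   60. ] [ 78.9 109.5  78.8 109.5] [ -79.7 -169.9  100.3   10.1]
collar [[517.4958392498465, -265.5245081505691], [524.2538154153431, -301.5229625725678], [449.5491415226504, -315.9649431845235], [442.7857191104211, -278.76120092074615]] [ 483.5 -290.4   68. ] [36.6 76.1 37.8 75.9] [ -79.4 -169.1  100.3   10. ]
tongue [[503.6580220825887, -282.6767607111805], [508.0981188723464, -303.8108371332802], [463.10653313145326, -311.97321732809274], [459.20316501202205, -290.5018537750219]] [ 483.5 -297.2  114. ] [21.6 45.7 21.8 45.1] [ -78.1 -169.7  100.3   10. ]
```

Emit:
drive_tool([
  {"x": 0.0074, "y": -0.0018, "z": 0.04, "ax": 0, "ay": 0, "az": 0},
  {"x": 0.0074, "y": -0.0018, "z": 0.09, "ax": 0, "ay": 0, "az": 0},
  {"x": 0.0074, "y": -0.0018, "z": 0.13, "ax": 0, "ay": 0, "az": 0},
  {"x": 0.0074, "y": -0.0018, "z": 0.155, "ax": 0, "ay": 0, "az": 0},
  {"x": 0.0074, "y": -0.0018, "z": 0.155, "ax": 0, "ay": 0, "az": 0},
])

```text
t: 1.65
tcp_pos: [478.1, -299.0, 80.2]
tool_rot: [-0.003, 0.996, 0.086, -0.004]
contact_force: [-0.8, 1.2, 0.0]
finger_gap: 94.0
```

Emit:
drive_tool([
  {"x": 0, "y": 0, "z": 0, "ax": 0, "ay": 0, "az": 0},
  {"x": 0, "y": 0, "z": 0, "ax": 0, "ay": 0, "az": 0},
])

```text
t: 1.85
tcp_pos: [482.9, -301.5, 85.9]
tool_rot: [0.001, 0.996, 0.086, 0.001]
contact_force: [-0.6, 0.4, 0.5]
finger_gap: 93.9
```

Emit:
drive_tool([
  {"x": 0, "y": 0, "z": 0, "ax": 0, "ay": 0, "az": 0},
  {"x": 0, "y": 0, "z": 0, "ax": 0, "ay": 0, "az": 0},
])

```text
t: 2.05
tcp_pos: [482.9, -300.6, 85.6]
tool_rot: [0.001, 0.996, 0.087, 0.001]
contact_force: [0.6, -0.7, 0.3]
finger_gap: 93.8
```

Run:
```python
from station import bot
import cv2, pickle
s=bot.get_state(); m=bot.camera_model("wrist"); im=bot.grab_frame("wrist"); cv2.imwrite("pics/w2.png",im[:,:,::-1])
pickle.dump(m,open("w2.pkl","wb")); print(s["tcp_pos"],s["tool_rot"],s["contact_force"]); print(-m["R"].T@m["t"],m["R"][2])
print(bot.get_state()["tcp_pos"])
```

```text
[ 482.85100028 -300.63929216   85.55980233] [0.00104971 0.99622961 0.08674373 0.00099753] [ 0.59997321 -0.6894691   0.26528019]
[ 557.59036011 -285.70796909  264.80865108] [-0.25848284 -0.04804541 -0.96482033]
[ 482.71258194 -300.42085506   85.27293771]
```

View pics/w2.png

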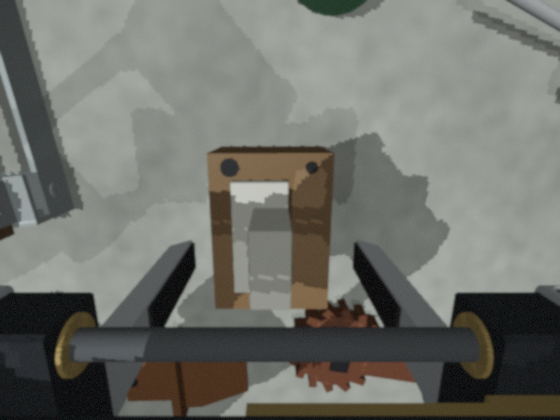

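Emit:
drive_tool([
  {"x": 0.002, "y": -0.003, "z": 0.005, "ax": 0, "ay": 0, "az": 0},
  {"x": 0.002, "y": -0.003, "z": 0.009, "ax": 0, "ay": 0, "az": 0},
  {"x": 0.002, "y": -0.003, "z": 0.009, "ax": 0, "ay": 0, "az": 0},
  {"x": 0.002, "y": -0.003, "z": 0.009, "ax": 0, "ay": 0, "az": 0},
])

```text
t: 2.5
tcp_pos: [483.5, -296.4, 74.7]
tool_rot: [-0.0, 0.996, 0.087, -0.0]
contact_force: [0.3, -0.1, 0.2]
finger_gap: 94.2
```

Emit:
drive_tool([
  {"x": 0, "y": 0, "z": 0, "ax": 0, "ay": 0, "az": 0},
  {"x": 0, "y": 0, "z": 0, "ax": 0, "ay": 0, "az": 0},
  {"x": 0, "y": 0, "z": 0, "ax": 0, "ay": 0, "az": 0},
  {"x": 0, "y": 0, "z": 0, "ax": 0, "ay": 0, "az": 0},
], hand=0.03)

```text
t: 2.9
tcp_pos: [483.7, -296.7, 75.1]
tool_rot: [0.0, 0.996, 0.087, 0.0]
contact_force: [0.2, 0.7, -1.0]
finger_gap: 65.4
```

Emit:
drive_tool([
  {"x": 0, "y": 0, "z": 0, "ax": 0, "ay": 0, "az": 0},
  {"x": 0, "y": 0, "z": 0, "ax": 0, "ay": 0, "az": 0},
  {"x": 0, "y": 0, "z": 0, "ax": 0, "ay": 0, "az": 0},
  {"x": 0, "y": 0, "z": 0, "ax": 0, "ay": 0, "az": 0},
  {"x": 0, "y": 0, "z": 0, "ax": 0, "ay": 0, "az": 0},
], hand=0)

```text
t: 3.4
tcp_pos: [483.7, -296.6, 75.1]
tool_rot: [0.0, 0.996, 0.087, 0.0]
contact_force: [0.1, 1.1, -0.7]
finger_gap: 25.2
```

Emit:
drive_tool([
  {"x": 0, "y": 0, "z": 0, "ax": 0, "ay": 0, "az": 0},
  {"x": 0, "y": 0, "z": 0, "ax": 0, "ay": 0, "az": 0},
  {"x": 0, "y": 0, "z": 0, "ax": 0, "ay": 0, "az": 0},
  {"x": 0, "y": 0, "z": 0, "ax": 0, "ay": 0, "az": 0},
])

```text
t: 3.8
tcp_pos: [483.7, -296.8, 75.1]
tool_rot: [0.0, 0.996, 0.087, 0.0]
contact_force: [0.4, -0.8, -0.4]
finger_gap: 22.1
```

Emit:
drive_tool([
  {"x": 0, "y": 0, "z": -0.01, "ax": 0, "ay": 0, "az": 0},
  {"x": 0, "y": 0, "z": -0.04, "ax": 0, "ay": 0, "az": 0},
  {"x": 0, "y": 0, "z": -0.08, "ax": 0, "ay": 0, "az": 0},
  {"x": 0, "y": 0, "z": -0.12, "ax": 0, "ay": 0, "az": 0},
  {"x": 0, "y": 0, "z": -0.13, "ax": 0, "ay": 0, "az": 0},
])

```text
t: 4.3
tcp_pos: [485.7, -297.9, 210.3]
tool_rot: [0.003, 0.996, 0.087, 0.003]
contact_force: [-0.4, 0.2, -2.3]
finger_gap: 22.0
```

Run:
```python
from station import bot
import cv2, pickle
s=bot.get_state(); m=bot.camera_model("wrist"); im=bot.grab_frame("wrist"); cv2.imwrite("pics/w3.png",im[:,:,::-1])
pickle.dump(m,open("w3.pkl","wb")); print(s["tcp_pos"],s["tool_rot"],s["contact_force"]); print(-m["R"].T@m["t"],m["R"][2])
```

```text
[ 485.68595018 -297.89286054  210.29720612] [0.0028469  0.99621584 0.08680482 0.00328816] [-0.41669797  0.24160557 -2.29743586]
[ 559.54931869 -282.38840726  389.89679348] [-0.25373422 -0.05117024 -0.96591954]
```

View pics/w3.png

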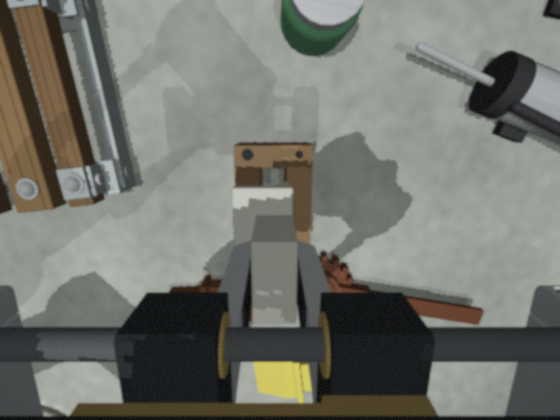

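Emit:
drive_tool([
  {"x": 0.02, "y": -0.045, "z": 0.0, "ax": 0, "ay": 0, "az": -0.11},
  {"x": 0.04, "y": -0.09, "z": 0.0, "ax": 0, "ay": 0, "az": -0.11},
  {"x": 0.06, "y": -0.135, "z": 0.0, "ax": 0, "ay": 0, "az": -0.11},
  {"x": 0.08, "y": -0.18, "z": 0.0, "ax": 0, "ay": 0, "az": -0.11},
  {"x": 0.09, "y": -0.21, "z": 0.0, "ax": 0, "ay": 0, "az": -0.11},
])

```text
t: 4.85
tcp_pos: [535.1, -70.6, 203.0]
tool_rot: [-0.001, 0.99, 0.142, -0.002]
contact_force: [0.5, -0.7, -1.8]
finger_gap: 22.1
```

Emit:
drive_tool([
  {"x": 0.01, "y": -0.01, "z": 0, "ax": 0, "ay": 0, "az": 0},
  {"x": 0.01, "y": -0.01, "z": 0, "ax": 0, "ay": 0, "az": 0},
  {"x": 0.01, "y": -0.01, "z": 0, "ax": 0, "ay": 0, "az": 0},
  {"x": 0.01, "y": -0.01, "z": 0, "ax": 0, "ay": 0, "az": 0},
])

```text
t: 5.25
tcp_pos: [542.4, -63.4, 204.5]
tool_rot: [0.0, 0.99, 0.141, -0.001]
contact_force: [-0.1, -0.3, -1.2]
finger_gap: 21.5
```

```bash
cat > snap.py <<'E'
import sys
from station import bot
import cv2, pickle, numpy as np
n=sys.argv[1]
s=bot.get_state(); m=bot.camera_model("wrist"); im=bot.grab_frame("wrist"); cv2.imwrite(f"pics/{n}.png",im[:,:,::-1])
pickle.dump(m,open(f"{n}.pkl","wb"))
q=s["tool_rot"]; print(s["t"],s["tcp_pos"].round(2),q.round(4),"yaw",np.degrees(2*np.arctan2(q[2],q[1])).round(2),s["contact_force"].round(2)); print(-m["R"].T@m["t"],m["R"][2])
E
python3 snap.py w4
```

```text
5.25 [542.4  -63.39 204.52] [ 3.000e-04  9.901e-01  1.406e-01 -6.000e-04] yaw 16.17 [-0.12 -0.29 -1.18]
[615.84301547 -40.53289921 383.55786634] [-0.25514252 -0.07482601 -0.96400382]
```

View pics/w4.png

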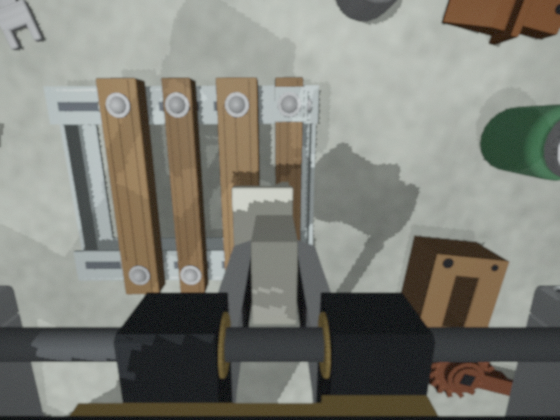

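Run:
```python
import cv2
a=cv2.imread("pics/w4.png"); 
cv2.imwrite("pics/w4c.png",cv2.resize(a[65:215,80:330],None,fx=3.2,fy=3.2,interpolation=cv2.INTER_CUBIC))
```

```text
(no output)
```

View pics/w4c.png

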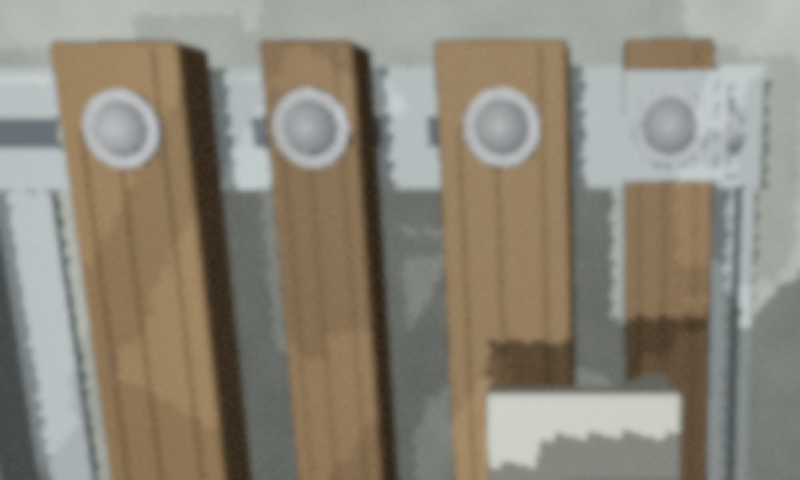

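Run:
```python
from h import *
import pickle
np.set_printoptions(precision=2,suppress=True)
m=pickle.load(open("w4.pkl","rb"))
c=lambda p:(np.array(p)+.5)/3.2+[80,65]-.5
L={"s3L":[(52,42),(110,478)],"s3R":[(178,42),(226,478)],"s2L":[(262,42),(299,478)],"s2R":[(350,42),(382,478)],"s1L":[(436,42),(456,478)],"s1R":[(566,42),(573,380)],"fL":[(625,42),(628,380)],"fR":[(713,42),(708,380)]}
X={k:ray(m,[c(p) for p in v],69) for k,v in L.items()}
angs=[]
for k,v in X.items():
    d=v[0]-v[1]; a=np.degrees(np.arctan2(d[1],d[0])); angs.append(a); print(k,a)
th=np.radians(np.median(angs)); print("yaw",np.degrees(th))
O=np.array([520,23.5]); ex=np.array([np.cos(th),np.sin(th)]); ey=np.array([-np.sin(th),np.cos(th)])
for k,v in X.items(): print(k,"x'",(v[:,:2]-O)@ex,"y'",(v[:,:2]-O)@ey)
# panel end x' from slat tops: end at +110
b=ray(m,[c(p) for p in[(121,127),(310,127),(501,127)]]+[(139,275.),(190,275.)],70); print("bolts",(b[:,:2]-O)@ex)
# tool
print("tcp",(np.array([542.4,-63.39])-O)@ex,(np.array([542.4,-63.39])-O)@ey)
# collar check
k=ray(m,[c(p) for p in[(487,391),(682,391)]],204.5-15+8+1); print("collar far edge",(k[:,:2]-O)@ex,(k[:,:2]-O)@ey)
```

```text
s3L 16.019727543606976
s3R 16.461152202544064
s2L 16.145026483394158
s2R 16.732870607664577
s1L 16.305223728531406
s1R 16.66877873863674
fL 16.808300554475053
fR 16.646758559716613
yaw 16.553955381130336
s3L x' [111.66 -16.68] y' [71.91 73.11]
s3R x' [111.45 -16.91] y' [36.3 36.5]
s2L x' [111.31 -17.05] y' [12.55 13.47]
s2R x' [111.17 -17.21] y' [-12.33 -12.73]
s1L x' [111.02 -17.36] y' [-36.65 -36.09]
s1R x' [110.81  13.81] y' [-73.41 -73.61]
fL x' [110.71  13.71] y' [-90.1  -90.53]
fR x' [110.56  13.56] y' [-114.99 -115.15]
bolts [ 88.64  88.32  87.99 -83.93 -84.27]
tcp -3.284975531983617 -89.67073678605674
collar far edge [36.5  36.29] [-64.17 -99.56]
```

Emit:
drive_tool([
  {"x": 0.0048, "y": -0.0164, "z": 0, "ax": 0, "ay": 0, "az": -0.003},
  {"x": 0.0048, "y": -0.0164, "z": 0.03, "ax": 0, "ay": 0, "az": -0.003},
  {"x": 0.0048, "y": -0.0164, "z": 0.05, "ax": 0, "ay": 0, "az": -0.003},
  {"x": 0.0048, "y": -0.0164, "z": 0.05, "ax": 0, "ay": 0, "az": -0.003},
  {"x": 0.0048, "y": -0.0164, "z": 0.05, "ax": 0, "ay": 0, "az": -0.003},
])

```text
t: 5.8
tcp_pos: [542.8, -45.7, 155.3]
tool_rot: [0.0, 0.99, 0.142, -0.0]
contact_force: [0.4, 0.0, -0.6]
finger_gap: 21.8
```

```bash
cat > st.py <<'E'
from station import bot
import numpy as np
TH=np.radians(16.45); ex=np.array([np.cos(TH),np.sin(TH)]); ey=np.array([-np.sin(TH),np.cos(TH)]); O=np.array([520,23.5])
import sys
n=int(sys.argv[1]) if len(sys.argv)>1 else 1
P=[];F=[];Y=[];T=[]
for i in range(n):
    s=bot.get_state(); q=s["tool_rot"]
    P.append(np.r_[(s["tcp_pos"][:2]-O)@ex,(s["tcp_pos"][:2]-O)@ey,s["tcp_pos"][2]]); f=s["contact_force"]
    F.append(np.r_[f[:2]@ex,f[:2]@ey,f[2]]); Y.append([np.degrees(2*np.arctan2(q[2],q[1])),1e3*q[0],1e3*q[3]]); T.append(s["torque"])
    if i<n-1: bot.grab_frame("wrist")
print("t %.2f"%s["t"],"p'",np.mean(P,0).round(2),"F'",np.mean(F,0).round(2),"sd",np.std(F,0).round(1),"yaw,w,z",np.mean(Y,0).round(2),"Tz",np.mean(T,0).round(2),"gap",round(s["finger_gap"],1))
E
python3 st.py 4
```

```text
t 5.95 p' [  2.96 -72.94 156.  ] F' [ 0.09  0.01 -0.98] sd [0.4 0.3 0.3] yaw,w,z [16.37  0.39  0.76] Tz [-0.01 -0.02 -0.03] gap 21.9
```

Run:
```python
from station import bot
import cv2
im=bot.grab_frame("scene"); im=im[:,:,::-1]; cv2.imwrite("pics/s5.png",cv2.resize(im[130:290,210:370],None,fx=3.75,fy=3.75,interpolation=cv2.INTER_CUBIC))
```

```text
(no output)
```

View pics/s5.png

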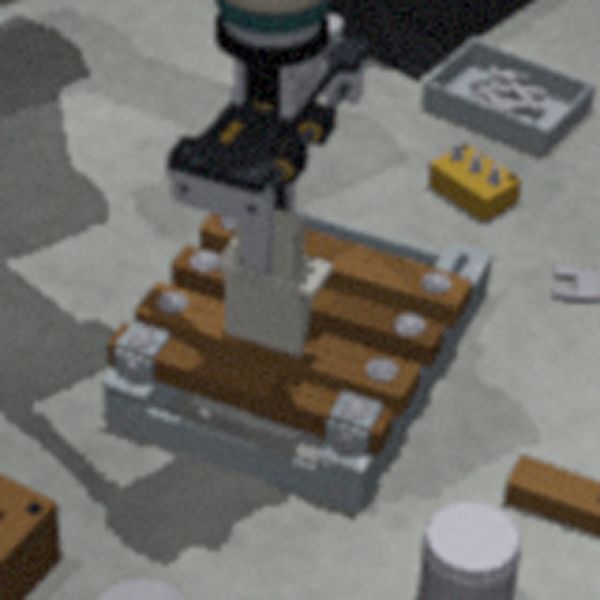

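Emit:
drive_tool([
  {"x": 0, "y": 0, "z": 0.01, "ax": 0, "ay": 0, "az": 0},
  {"x": 0, "y": 0, "z": 0.016, "ax": 0, "ay": 0, "az": 0},
  {"x": 0, "y": 0, "z": 0.021, "ax": 0, "ay": 0, "az": 0},
  {"x": 0, "y": 0, "z": 0.027, "ax": 0, "ay": 0, "az": 0},
  {"x": 0, "y": 0, "z": 0.027, "ax": 0, "ay": 0, "az": 0},
])

```text
t: 6.5
tcp_pos: [543.5, -46.0, 127.6]
tool_rot: [0.001, 0.99, 0.143, 0.0]
contact_force: [1.2, -2.8, -1.2]
finger_gap: 21.7
```

```bash
python3 st.py 2
```

```text
t 6.55 p' [  2.83 -73.22 127.69] F' [ 0.57 -3.28 -1.49] sd [0.3 0.2 0.3] yaw,w,z [16.46  1.24  0.32] Tz [-0.95 -0.34  0.01] gap 21.6
```

Emit:
drive_tool([
  {"x": 0, "y": 0.002, "z": 0, "ax": 0, "ay": 0, "az": 0},
  {"x": 0, "y": 0.004, "z": 0, "ax": 0, "ay": 0, "az": 0},
  {"x": 0, "y": 0.004, "z": 0, "ax": 0, "ay": 0, "az": 0},
  {"x": 0, "y": 0.004, "z": 0, "ax": 0, "ay": 0, "az": 0},
])

```text
t: 6.95
tcp_pos: [543.6, -48.2, 128.0]
tool_rot: [-0.0, 0.99, 0.143, -0.0]
contact_force: [0.5, 0.3, -0.9]
finger_gap: 22.0
```

```bash
python3 st.py 2
```

```text
t 7.00 p' [  2.37 -75.48 127.99] F' [ 0.49 -0.25 -0.63] sd [0.  0.4 0.3] yaw,w,z [16.42 -0.37 -0.21] Tz [-0.   -0.    0.01] gap 21.7
```

Emit:
drive_tool([
  {"x": 0, "y": 0.001, "z": 0, "ax": 0, "ay": 0, "az": 0},
  {"x": 0, "y": 0.002, "z": 0, "ax": 0, "ay": 0, "az": 0},
  {"x": 0, "y": 0.003, "z": 0, "ax": 0, "ay": 0, "az": 0},
  {"x": 0, "y": 0.003, "z": 0, "ax": 0, "ay": 0, "az": 0},
])

```text
t: 7.4
tcp_pos: [544.9, -51.6, 128.0]
tool_rot: [0.0, 0.99, 0.143, 0.0]
contact_force: [0.4, -0.2, -0.7]
finger_gap: 22.0
```

```bash
python3 st.py 2
```

```text
t 7.45 p' [  2.55 -79.02 128.04] F' [ 0.14  0.03 -0.77] sd [0.2 0.3 0.1] yaw,w,z [16.42  0.03  0.  ] Tz [-0.01  0.02  0.03] gap 21.9
```

Emit:
drive_tool([
  {"x": 0, "y": 0.0007, "z": 0, "ax": 0, "ay": 0, "az": 0},
  {"x": 0, "y": 0.0015, "z": 0, "ax": 0, "ay": 0, "az": 0},
  {"x": 0, "y": 0.0015, "z": 0, "ax": 0, "ay": 0, "az": 0},
  {"x": 0, "y": 0.0015, "z": 0, "ax": 0, "ay": 0, "az": 0},
])

```text
t: 7.85
tcp_pos: [545.0, -52.4, 128.1]
tool_rot: [-0.0, 0.99, 0.143, -0.0]
contact_force: [-0.7, 1.4, 0.1]
finger_gap: 22.0
```

```bash
python3 st.py 2
```

```text
t 7.90 p' [  2.52 -79.87 128.06] F' [-0.03  1.66  0.21] sd [0.2 0.1 0.1] yaw,w,z [16.42 -0.47 -0.08] Tz [ 0.49  0.14 -0.02] gap 21.5
```

Emit:
drive_tool([
  {"x": 0, "y": 0, "z": 0.005, "ax": 0, "ay": 0, "az": 0},
  {"x": 0, "y": 0, "z": 0.01, "ax": 0, "ay": 0, "az": 0},
  {"x": 0, "y": 0, "z": 0.014, "ax": 0, "ay": 0, "az": 0},
  {"x": 0, "y": 0, "z": 0.014, "ax": 0, "ay": 0, "az": 0},
])

```text
t: 8.3
tcp_pos: [544.6, -52.5, 112.9]
tool_rot: [-0.0, 0.99, 0.143, -0.001]
contact_force: [0.1, 2.4, -2.8]
finger_gap: 21.6
```

```bash
python3 st.py 2
```

```text
t 8.35 p' [  2.05 -79.87 112.95] F' [ 0.43  2.52 -2.88] sd [0.4 0.3 0. ] yaw,w,z [16.43 -0.5  -0.81] Tz [ 0.82  0.08 -0.01] gap 22.0
```

Emit:
drive_tool([
  {"x": 0, "y": 0, "z": 0.004, "ax": 0, "ay": 0, "az": 0},
  {"x": 0, "y": 0, "z": 0.008, "ax": 0, "ay": 0, "az": 0},
  {"x": 0, "y": 0, "z": 0.008, "ax": 0, "ay": 0, "az": 0},
])

```text
t: 8.65
tcp_pos: [545.5, -52.2, 107.5]
tool_rot: [-0.0, 0.99, 0.143, 0.001]
contact_force: [-2.1, 4.3, 6.2]
finger_gap: 21.9
```

```bash
python3 st.py 1
```

```text
t 8.65 p' [  3.03 -79.85 107.48] F' [-0.77  4.74  6.25] sd [0. 0. 0.] yaw,w,z [16.42 -0.4   0.73] Tz [ 1.19  0.48 -0.02] gap 21.9
```

Emit:
drive_tool([
  {"x": 0, "y": -0.001, "z": 0, "ax": 0, "ay": 0, "az": 0},
  {"x": 0, "y": -0.001, "z": 0, "ax": 0, "ay": 0, "az": 0},
])

```text
t: 8.85
tcp_pos: [545.5, -52.1, 107.5]
tool_rot: [0.001, 0.99, 0.143, 0.001]
contact_force: [-2.0, 2.5, 6.9]
finger_gap: 21.9
```

```bash
python3 st.py 1
```

```text
t 8.85 p' [  3.02 -79.77 107.45] F' [-1.25  2.97  6.87] sd [0. 0. 0.] yaw,w,z [16.44  0.51  0.85] Tz [ 0.75  0.46 -0.06] gap 21.9
```

Emit:
drive_tool([
  {"x": 0, "y": 0, "z": 0, "ax": 0, "ay": 0, "az": 0},
  {"x": 0, "y": 0, "z": 0, "ax": 0, "ay": 0, "az": 0},
])

```text
t: 9.05
tcp_pos: [545.5, -52.2, 107.5]
tool_rot: [0.0, 0.99, 0.143, 0.001]
contact_force: [-1.0, 3.3, 6.9]
finger_gap: 22.1
```

```bash
python3 st.py 1
```

```text
t 9.05 p' [  3.05 -79.78 107.48] F' [-0.08  3.42  6.9 ] sd [0. 0. 0.] yaw,w,z [16.43  0.45  0.89] Tz [ 0.84  0.53 -0.01] gap 22.1
```

Emit:
drive_tool([
  {"x": 0, "y": -0.001, "z": 0.005, "ax": 0, "ay": 0, "az": 0},
  {"x": 0, "y": -0.001, "z": 0.01, "ax": 0, "ay": 0, "az": 0},
  {"x": 0, "y": -0.001, "z": 0.01, "ax": 0, "ay": 0, "az": 0},
])

```text
t: 9.35
tcp_pos: [546.5, -51.7, 97.5]
tool_rot: [0.001, 0.99, 0.143, 0.002]
contact_force: [0.6, 2.2, 5.1]
finger_gap: 21.7
```

```bash
python3 st.py 1
```

```text
t 9.35 p' [  4.13 -79.67  97.46] F' [1.21 1.95 5.11] sd [0. 0. 0.] yaw,w,z [16.44  1.15  2.11] Tz [ 0.59  0.05 -0.02] gap 21.7
```

Emit:
drive_tool([
  {"x": 0, "y": 0, "z": 0.005, "ax": 0, "ay": 0, "az": 0},
  {"x": 0, "y": 0, "z": 0.01, "ax": 0, "ay": 0, "az": 0},
  {"x": 0, "y": 0, "z": 0.012, "ax": 0, "ay": 0, "az": 0},
  {"x": 0, "y": 0, "z": 0.012, "ax": 0, "ay": 0, "az": 0},
])

```text
t: 9.75
tcp_pos: [546.5, -51.8, 85.1]
tool_rot: [0.001, 0.99, 0.143, 0.002]
contact_force: [0.8, 2.1, 3.0]
finger_gap: 21.7
```

```bash
python3 st.py 2
```

```text
t 9.80 p' [  4.03 -79.71  85.07] F' [1.52 1.44 3.65] sd [0.1 0.3 0.6] yaw,w,z [16.44  1.11  1.84] Tz [ 0.43 -0.2   0.  ] gap 22.1
```

Emit:
drive_tool([
  {"x": 0, "y": 0, "z": 0.002, "ax": 0, "ay": 0, "az": 0},
  {"x": 0, "y": 0, "z": 0.003, "ax": 0, "ay": 0, "az": 0},
  {"x": 0, "y": 0, "z": 0.003, "ax": 0, "ay": 0, "az": 0},
])

```text
t: 10.1
tcp_pos: [546.5, -51.8, 84.0]
tool_rot: [0.001, 0.99, 0.143, 0.002]
contact_force: [-0.8, 2.1, 16.6]
finger_gap: 22.2
```

```bash
python3 st.py 2
```

```text
t 10.15 p' [  4.15 -79.75  84.  ] F' [-0.33  1.93 16.35] sd [0.2 0.3 0.2] yaw,w,z [16.44  1.25  2.17] Tz [ 0.62  0.71 -0.01] gap 21.9
```

Emit:
drive_tool([
  {"x": 0, "y": 0, "z": -0.01, "ax": 0, "ay": 0, "az": 0},
  {"x": 0, "y": 0, "z": -0.03, "ax": 0, "ay": 0, "az": 0},
  {"x": 0, "y": 0, "z": -0.055, "ax": 0, "ay": 0, "az": 0},
  {"x": 0, "y": 0, "z": -0.085, "ax": 0, "ay": 0, "az": 0},
  {"x": 0, "y": 0, "z": -0.085, "ax": 0, "ay": 0, "az": 0},
])

```text
t: 10.65
tcp_pos: [547.3, -52.5, 169.6]
tool_rot: [0.002, 0.99, 0.143, 0.003]
contact_force: [0.4, -0.1, -2.1]
finger_gap: 21.6
```

Emit:
drive_tool([
  {"x": 0, "y": 0, "z": 0, "ax": 0, "ay": 0, "az": 0},
  {"x": 0, "y": 0, "z": 0, "ax": 0, "ay": 0, "az": 0},
])

```text
t: 10.85
tcp_pos: [543.4, -51.1, 164.4]
tool_rot: [-0.0, 0.99, 0.143, -0.002]
contact_force: [-1.1, 0.6, -1.2]
finger_gap: 21.6
```

```bash
python3 st.py 2;python3 snap.py w5
```

```text
t 10.90 p' [  1.3  -78.1  164.35] F' [-0.54  0.16 -1.19] sd [0.3 0.8 0. ] yaw,w,z [16.43 -0.27 -1.64] Tz [-0.    0.    0.02] gap 21.8
10.9 [543.34 -50.99 164.27] [-3.000e-04  9.897e-01  1.429e-01 -1.700e-03] yaw 16.43 [-0.04 -0.64 -1.2 ]
[617.10979374 -27.95625215 343.12905085] [-0.25709928 -0.07516184 -0.96345766]
```

View pics/w5.png

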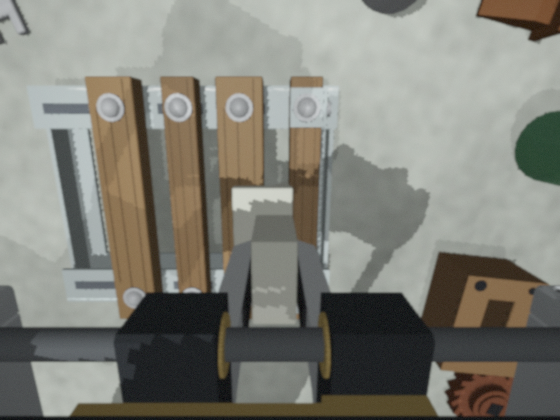

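```bash
python3 st.py 4
python3 - <<'E'
import cv2
a=cv2.imread("pics/w5.png"); 
cv2.imwrite("pics/w5c.png",cv2.resize(a[65:215,80:340],None,fx=3,fy=3,interpolation=cv2.INTER_CUBIC))
E
```

```text
t 11.10 p' [  1.74 -78.13 164.67] F' [ 0.16 -0.11 -1.21] sd [0.3 0.2 0.4] yaw,w,z [16.43 -0.31 -1.3 ] Tz [-0.02 -0.04  0.01] gap 21.7
```

View pics/w5c.png

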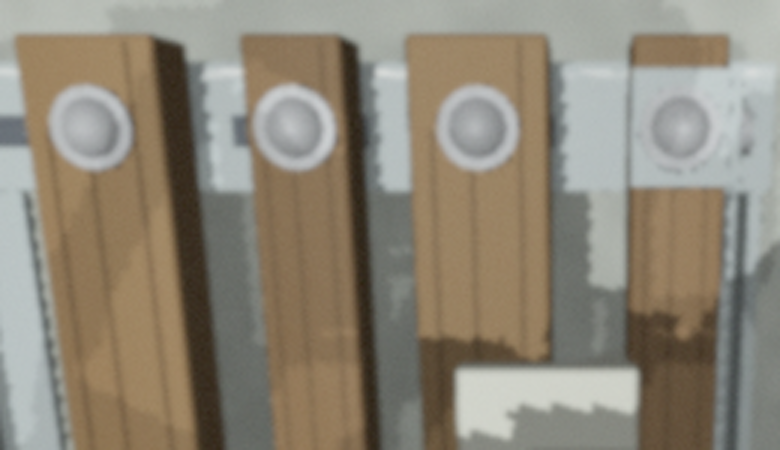

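```bash
cat > edges.py <<'E'
from h import *
import pickle,sys
def run(pk,L,off,f):
    m=pickle.load(open(pk,"rb")); c=lambda p:(np.array(p)+.5)/f+off-.5
    TH=np.radians(16.45); ex=np.array([np.cos(TH),np.sin(TH)]); ey=np.array([-np.sin(TH),np.cos(TH)]); O=np.array([520,23.5])
    for k,v in L.items():
        X=ray(m,[c(p) for p in v],69); d=X[0]-X[1]
        print(k,np.degrees(np.arctan2(d[1],d[0])).round(2),((X[:,:2]-O)@ex).round(1),((X[:,:2]-O)@ey).round(2))
E
python3 - <<'E'
from edges import run
import numpy as np
run("w5.pkl",{"s3L":[(17,36),(76,448)],"s3R":[(152,36),(198,448)],"s2L":[(242,36),(277,448)],"s2R":[(338,36),(367,448)],"s1L":[(406,36),(424,448)],"s1R":[(546,36),(549,350)],"fL":[(632,36),(627,350)],"fR":[(727,36),(716,448)]},np.array([80,65]),3.)
E
```

```text
s3L 16.36 [111.1  -1.7] [72.03 72.21]
s3R 16.55 [111.1  -1.7] [36.55 36.35]
s2L 16.33 [111.1  -1.7] [12.9  13.14]
s2R 16.95 [111.1  -1.6] [-12.33 -13.31]
s1L 16.38 [111.1  -1.6] [-30.19 -30.05]
s1R 16.49 [111.1  27.6] [-66.97 -67.02]
fL 16.28 [111.1  27.6] [-89.55 -89.31]
fR 17.12 [111.2  -1.6] [-114.5  -115.81]
```

Emit:
drive_tool([
  {"x": 0, "y": -0.035, "z": 0, "ax": 0, "ay": 0, "az": 0},
  {"x": 0, "y": -0.0626, "z": 0, "ax": 0, "ay": 0, "az": 0},
  {"x": 0, "y": -0.0626, "z": 0.01, "ax": 0, "ay": 0, "az": 0},
  {"x": 0, "y": -0.0626, "z": 0.01, "ax": 0, "ay": 0, "az": 0},
  {"x": 0, "y": -0.0626, "z": 0.01, "ax": 0, "ay": 0, "az": 0},
])

```text
t: 11.6
tcp_pos: [527.0, 8.4, 155.6]
tool_rot: [0.0, 0.99, 0.143, -0.0]
contact_force: [-0.1, -0.1, -1.5]
finger_gap: 22.0
```

```bash
python3 st.py 3
```

```text
t 11.70 p' [  2.63 -16.67 155.78] F' [ 0.39  0.09 -1.27] sd [0.6 0.4 0.2] yaw,w,z [16.4   0.28 -0.16] Tz [-0.01 -0.01 -0.02] gap 22.1
```

Adjust 1 mm and descend.

Emit:
drive_tool([
  {"x": 0, "y": -0.0012, "z": 0.005, "ax": 0, "ay": 0, "az": 0},
  {"x": 0, "y": -0.0012, "z": 0.012, "ax": 0, "ay": 0, "az": 0},
  {"x": 0, "y": -0.0012, "z": 0.018, "ax": 0, "ay": 0, "az": 0},
  {"x": 0, "y": -0.0012, "z": 0.024, "ax": 0, "ay": 0, "az": 0},
  {"x": 0, "y": -0.0012, "z": 0.024, "ax": 0, "ay": 0, "az": 0},
])

```text
t: 12.2
tcp_pos: [525.7, 10.2, 130.8]
tool_rot: [-0.0, 0.99, 0.143, -0.001]
contact_force: [0.6, -1.1, -1.4]
finger_gap: 21.5
```

```bash
python3 st.py 3
```

```text
t 12.30 p' [  2.1  -14.46 131.32] F' [ 0.31 -0.7  -1.16] sd [0.2 0.5 0.4] yaw,w,z [16.43 -0.13 -0.7 ] Tz [ 0.01 -0.02  0.01] gap 21.7
```

Emit:
drive_tool([
  {"x": 0, "y": 0.002, "z": 0, "ax": 0, "ay": 0, "az": 0},
  {"x": 0, "y": 0.0035, "z": 0, "ax": 0, "ay": 0, "az": 0},
  {"x": 0, "y": 0.0045, "z": 0, "ax": 0, "ay": 0, "az": 0},
  {"x": 0, "y": 0.0045, "z": 0, "ax": 0, "ay": 0, "az": 0},
])

```text
t: 12.7
tcp_pos: [528.0, 5.7, 132.2]
tool_rot: [0.0, 0.99, 0.143, 0.0]
contact_force: [-0.1, 0.9, -1.3]
finger_gap: 21.6
```

```bash
python3 st.py 2
```

```text
t 12.75 p' [  2.64 -19.27 132.18] F' [-0.16  0.3  -1.38] sd [0.4 0.6 0.1] yaw,w,z [16.42  0.08  0.15] Tz [ 0.02 -0.01 -0.01] gap 21.8
```

Emit:
drive_tool([
  {"x": 0, "y": 0.0004, "z": 0, "ax": 0, "ay": 0, "az": 0},
  {"x": 0, "y": 0.0008, "z": 0, "ax": 0, "ay": 0, "az": 0},
  {"x": 0, "y": 0.0008, "z": 0, "ax": 0, "ay": 0, "az": 0},
])

```text
t: 13.05
tcp_pos: [528.0, 5.3, 132.1]
tool_rot: [-0.0, 0.99, 0.143, 0.0]
contact_force: [-0.2, 1.5, -0.5]
finger_gap: 22.0
```

```bash
python3 st.py 2
```

```text
t 13.10 p' [  2.56 -19.72 132.08] F' [-0.03  1.1  -0.73] sd [0.3 0.4 0.2] yaw,w,z [16.43 -0.15 -0.  ] Tz [ 0.11  0.05 -0.03] gap 22.2
```

Emit:
drive_tool([
  {"x": 0, "y": 0, "z": 0.006, "ax": 0, "ay": 0, "az": 0},
  {"x": 0, "y": 0, "z": 0.012, "ax": 0, "ay": 0, "az": 0},
  {"x": 0, "y": 0, "z": 0.017, "ax": 0, "ay": 0, "az": 0},
  {"x": 0, "y": 0, "z": 0.017, "ax": 0, "ay": 0, "az": 0},
])

```text
t: 13.5
tcp_pos: [527.3, 5.1, 113.8]
tool_rot: [-0.0, 0.99, 0.143, -0.001]
contact_force: [-0.5, 0.7, -2.2]
finger_gap: 21.9
```

```bash
python3 st.py 2
```

```text
t 13.55 p' [  1.84 -19.72 114.02] F' [-0.04  0.59 -2.41] sd [0.2 0.2 0.2] yaw,w,z [16.44 -0.11 -1.03] Tz [ 0.15  0.1  -0.04] gap 21.8
```

Emit:
drive_tool([
  {"x": 0, "y": 0, "z": 0.002, "ax": 0, "ay": 0, "az": 0},
  {"x": 0, "y": 0, "z": 0.004, "ax": 0, "ay": 0, "az": 0},
  {"x": 0, "y": 0, "z": 0.004, "ax": 0, "ay": 0, "az": 0},
])

```text
t: 13.85
tcp_pos: [528.2, 5.3, 111.0]
tool_rot: [-0.0, 0.99, 0.143, 0.0]
contact_force: [-0.8, 1.4, -1.7]
finger_gap: 21.7
```

```bash
python3 st.py 2
```

```text
t 13.90 p' [  2.73 -19.73 110.97] F' [-0.05  1.7  -1.8 ] sd [0.3 0.1 0.1] yaw,w,z [16.43 -0.15  0.17] Tz [ 0.41  0.02 -0.03] gap 22.0
```

Emit:
drive_tool([
  {"x": 0, "y": -0.0005, "z": 0.0015, "ax": 0, "ay": 0, "az": 0},
  {"x": 0, "y": -0.0005, "z": 0.003, "ax": 0, "ay": 0, "az": 0},
  {"x": 0, "y": -0.0005, "z": 0.003, "ax": 0, "ay": 0, "az": 0},
])

```text
t: 14.2
tcp_pos: [528.7, 5.0, 109.4]
tool_rot: [0.001, 0.99, 0.143, 0.001]
contact_force: [-1.8, 0.8, 6.8]
finger_gap: 21.4
```

```bash
python3 st.py 2
```

```text
t 14.25 p' [  3.08 -20.18 109.43] F' [-1.38  0.7   6.39] sd [0.1 0.6 0.4] yaw,w,z [16.45  0.84  0.93] Tz [ 0.12  0.42 -0.07] gap 21.5
```

Emit:
drive_tool([
  {"x": 0, "y": 0, "z": -0.004, "ax": 0, "ay": 0, "az": 0},
  {"x": 0, "y": 0, "z": -0.009, "ax": 0, "ay": 0, "az": 0},
  {"x": 0, "y": 0, "z": -0.009, "ax": 0, "ay": 0, "az": 0},
])

```text
t: 14.55
tcp_pos: [528.6, 5.3, 117.7]
tool_rot: [0.0, 0.99, 0.143, 0.001]
contact_force: [0.3, 0.4, -1.4]
finger_gap: 21.8
```

```bash
python3 st.py 2
```

```text
t 14.60 p' [  3.01 -19.82 117.57] F' [ 0.3   0.38 -1.15] sd [0.1 0.1 0.2] yaw,w,z [16.44  0.41  0.63] Tz [ 0.   -0.01 -0.01] gap 21.5
```

Emit:
drive_tool([
  {"x": 0, "y": 0.0003, "z": 0, "ax": 0, "ay": 0, "az": 0},
  {"x": 0, "y": 0.0006, "z": 0, "ax": 0, "ay": 0, "az": 0},
  {"x": 0, "y": 0.0006, "z": 0, "ax": 0, "ay": 0, "az": 0},
])

```text
t: 14.9
tcp_pos: [528.0, 5.0, 116.8]
tool_rot: [0.0, 0.99, 0.143, -0.0]
contact_force: [0.2, 0.2, -0.9]
finger_gap: 22.0
```

```bash
python3 st.py 2
```

```text
t 14.95 p' [  2.43 -20.02 116.81] F' [ 0.65 -0.34 -1.07] sd [0.4 0.4 0.1] yaw,w,z [16.43  0.02 -0.22] Tz [ 0.02  0.02 -0.  ] gap 21.7
```

Emit:
drive_tool([
  {"x": 0, "y": -0.001, "z": -0.02, "ax": 0, "ay": 0, "az": 0},
  {"x": 0, "y": -0.001, "z": -0.045, "ax": 0, "ay": 0, "az": 0},
  {"x": 0, "y": 0.025, "z": -0.045, "ax": 0, "ay": 0, "az": 0},
  {"x": 0, "y": 0.0566, "z": -0.045, "ax": 0, "ay": 0, "az": 0},
  {"x": 0, "y": 0.0566, "z": -0.045, "ax": 0, "ay": 0, "az": 0},
])

```text
t: 15.45
tcp_pos: [545.6, -52.4, 162.2]
tool_rot: [0.001, 0.99, 0.142, 0.001]
contact_force: [-0.4, 0.3, -1.1]
finger_gap: 22.1
```

Emit:
drive_tool([
  {"x": 0, "y": 0, "z": 0, "ax": 0, "ay": 0, "az": 0},
  {"x": 0, "y": 0, "z": 0, "ax": 0, "ay": 0, "az": 0},
])

```text
t: 15.65
tcp_pos: [543.6, -48.6, 161.7]
tool_rot: [-0.0, 0.99, 0.143, -0.0]
contact_force: [0.4, -0.3, -1.2]
finger_gap: 21.6
```

```bash
python3 st.py 2
```

```text
t 15.70 p' [  2.21 -75.79 161.75] F' [ 0.31 -0.25 -1.32] sd [0.  0.2 0.1] yaw,w,z [16.45 -0.36 -0.44] Tz [-0.02 -0.02 -0.  ] gap 21.9
```

Emit:
drive_tool([
  {"x": 0, "y": 0, "z": 0.015, "ax": 0, "ay": 0, "az": 0},
  {"x": 0, "y": 0.0015, "z": 0.03, "ax": 0, "ay": 0, "az": 0},
  {"x": 0, "y": 0.003, "z": 0.04, "ax": 0, "ay": 0, "az": 0},
  {"x": 0, "y": 0.0042, "z": 0.047, "ax": 0, "ay": 0, "az": 0},
  {"x": 0, "y": 0.0042, "z": 0.047, "ax": 0, "ay": 0, "az": 0},
])

```text
t: 16.2
tcp_pos: [544.4, -52.6, 114.0]
tool_rot: [-0.001, 0.99, 0.143, -0.001]
contact_force: [-0.5, 0.6, -1.1]
finger_gap: 21.8
```

```bash
python3 st.py 2
```

```text
t 16.25 p' [  1.96 -79.86 114.31] F' [-0.23  1.13 -1.65] sd [0.1 0.4 0.6] yaw,w,z [16.43 -0.74 -0.99] Tz [ 0.39  0.19 -0.03] gap 21.8
```

Emit:
drive_tool([
  {"x": 0, "y": 0, "z": 0.008, "ax": 0, "ay": 0, "az": 0},
  {"x": 0, "y": 0, "z": 0.016, "ax": 0, "ay": 0, "az": 0},
  {"x": 0, "y": 0, "z": 0.024, "ax": 0, "ay": 0, "az": 0},
  {"x": 0, "y": 0, "z": 0.032, "ax": 0, "ay": 0, "az": 0},
  {"x": 0, "y": 0, "z": 0.032, "ax": 0, "ay": 0, "az": 0},
])

```text
t: 16.75
tcp_pos: [546.2, -52.1, 83.8]
tool_rot: [-0.001, 0.99, 0.143, 0.001]
contact_force: [-1.9, 5.5, 5.9]
finger_gap: 21.8
```

```bash
python3 st.py 2
```

```text
t 16.80 p' [  3.72 -79.9   83.81] F' [0.69 5.56 5.79] sd [0.9 0.3 0.1] yaw,w,z [16.4  -0.82  1.27] Tz [1.24 0.25 0.04] gap 21.9
```

Emit:
drive_tool([
  {"x": 0, "y": -0.001, "z": -0.01, "ax": 0, "ay": 0, "az": 0},
  {"x": 0, "y": -0.0015, "z": -0.035, "ax": 0, "ay": 0, "az": 0},
  {"x": 0, "y": -0.0015, "z": -0.08, "ax": 0, "ay": 0, "az": 0},
  {"x": 0, "y": -0.03, "z": -0.08, "ax": 0, "ay": 0, "az": 0},
  {"x": 0, "y": -0.064, "z": -0.08, "ax": 0, "ay": 0, "az": 0},
])

```text
t: 17.3
tcp_pos: [529.4, 6.4, 165.1]
tool_rot: [0.002, 0.99, 0.142, 0.003]
contact_force: [-0.9, -0.6, -1.2]
finger_gap: 21.8
```

Emit:
drive_tool([
  {"x": 0, "y": 0, "z": 0, "ax": 0, "ay": 0, "az": 0},
  {"x": 0, "y": 0, "z": 0, "ax": 0, "ay": 0, "az": 0},
  {"x": 0, "y": 0, "z": 0, "ax": 0, "ay": 0, "az": 0},
])

```text
t: 17.6
tcp_pos: [527.8, 7.0, 163.1]
tool_rot: [0.001, 0.99, 0.143, 0.0]
contact_force: [-0.7, 0.2, -1.0]
finger_gap: 21.4
```

```bash
python3 st.py 2
```

```text
t 17.65 p' [  2.81 -18.07 163.05] F' [-0.67  0.   -0.67] sd [0.  0.4 0.3] yaw,w,z [16.42  0.81  0.25] Tz [ 0.01  0.03 -0.01] gap 21.5
```

Emit:
drive_tool([
  {"x": 0, "y": -0.001, "z": 0.01, "ax": 0, "ay": 0, "az": 0},
  {"x": 0, "y": -0.001, "z": 0.02, "ax": 0, "ay": 0, "az": 0},
  {"x": 0, "y": -0.001, "z": 0.03, "ax": 0, "ay": 0, "az": 0},
  {"x": 0, "y": -0.001, "z": 0.038, "ax": 0, "ay": 0, "az": 0},
  {"x": 0, "y": -0.001, "z": 0.038, "ax": 0, "ay": 0, "az": 0},
])

```text
t: 18.15
tcp_pos: [525.7, 9.1, 123.2]
tool_rot: [-0.0, 0.99, 0.143, -0.002]
contact_force: [-0.8, 0.5, -1.2]
finger_gap: 22.3
```

Emit:
drive_tool([
  {"x": 0, "y": 0, "z": 0, "ax": 0, "ay": 0, "az": 0},
  {"x": 0, "y": 0, "z": 0, "ax": 0, "ay": 0, "az": 0},
])

```text
t: 18.35
tcp_pos: [527.3, 9.0, 125.4]
tool_rot: [0.0, 0.99, 0.143, 0.0]
contact_force: [0.2, 0.2, -0.6]
finger_gap: 21.8
```

```bash
python3 st.py 2
```

```text
t 18.40 p' [  2.94 -15.95 125.43] F' [ 0.17 -0.33 -0.71] sd [0.1 0.5 0.1] yaw,w,z [16.43  0.16  0.45] Tz [ 0.01  0.03 -0.03] gap 21.9
```

Free at -15.95. Approach slat 1's face.

Emit:
drive_tool([
  {"x": 0, "y": 0.0015, "z": 0, "ax": 0, "ay": 0, "az": 0},
  {"x": 0, "y": 0.003, "z": 0, "ax": 0, "ay": 0, "az": 0},
  {"x": 0, "y": 0.0034, "z": 0, "ax": 0, "ay": 0, "az": 0},
  {"x": 0, "y": 0.0034, "z": 0, "ax": 0, "ay": 0, "az": 0},
])

```text
t: 18.8
tcp_pos: [528.0, 5.7, 125.1]
tool_rot: [0.0, 0.99, 0.143, 0.0]
contact_force: [0.2, 0.3, -1.0]
finger_gap: 21.9
```

```bash
python3 st.py 2
```

```text
t 18.85 p' [  2.58 -19.31 125.12] F' [ 0.11  0.16 -1.29] sd [0.2 0.1 0.3] yaw,w,z [16.42  0.04  0.08] Tz [0.   0.02 0.04] gap 22.0
```

Emit:
drive_tool([
  {"x": 0, "y": 0.0004, "z": 0, "ax": 0, "ay": 0, "az": 0},
  {"x": 0, "y": 0.0007, "z": 0, "ax": 0, "ay": 0, "az": 0},
  {"x": 0, "y": 0.0007, "z": 0, "ax": 0, "ay": 0, "az": 0},
])

```text
t: 19.15
tcp_pos: [528.1, 5.2, 125.0]
tool_rot: [-0.0, 0.99, 0.143, -0.0]
contact_force: [-0.3, 0.3, -0.6]
finger_gap: 21.8
```

```bash
python3 st.py 2
```

```text
t 19.20 p' [  2.55 -19.84 125.05] F' [-0.14  0.34 -0.71] sd [0.1 0.  0.1] yaw,w,z [ 1.643e+01 -5.000e-02 -1.000e-02] Tz [ 0.09  0.04 -0.05] gap 21.9
```

Emit:
drive_tool([
  {"x": 0, "y": -0.0025, "z": 0.004, "ax": 0, "ay": 0, "az": 0},
  {"x": 0, "y": -0.0025, "z": 0.008, "ax": 0, "ay": 0, "az": 0},
  {"x": 0, "y": -0.0025, "z": 0.012, "ax": 0, "ay": 0, "az": 0},
  {"x": 0, "y": -0.0025, "z": 0.014, "ax": 0, "ay": 0, "az": 0},
  {"x": 0, "y": -0.0025, "z": 0.014, "ax": 0, "ay": 0, "az": 0},
])

```text
t: 19.7
tcp_pos: [528.5, 6.0, 111.4]
tool_rot: [0.002, 0.99, 0.143, 0.001]
contact_force: [0.6, -4.6, 0.7]
finger_gap: 21.7
```

```bash
python3 st.py 2
```

```text
t 19.75 p' [  3.21 -19.09 111.42] F' [-0.41 -4.68  1.21] sd [0.3 0.1 0.5] yaw,w,z [16.46  1.53  0.91] Tz [-1.2  -0.31 -0.01] gap 21.9
```

Emit:
drive_tool([
  {"x": 0, "y": 0.0009, "z": 0, "ax": 0, "ay": 0, "az": 0},
  {"x": 0, "y": 0.0009, "z": 0.001, "ax": 0, "ay": 0, "az": 0},
  {"x": 0, "y": 0.0009, "z": 0.002, "ax": 0, "ay": 0, "az": 0},
  {"x": 0, "y": 0.0009, "z": 0.002, "ax": 0, "ay": 0, "az": 0},
])

```text
t: 20.15
tcp_pos: [528.7, 5.8, 109.9]
tool_rot: [0.001, 0.99, 0.143, 0.001]
contact_force: [0.7, -4.9, 4.7]
finger_gap: 21.5
```

```bash
python3 st.py 2
```

```text
t 20.20 p' [  3.35 -19.47 109.87] F' [-0.81 -5.46  4.86] sd [0.  0.5 0.1] yaw,w,z [16.45  1.04  1.11] Tz [-1.15 -0.29  0.  ] gap 21.7
```

Emit:
drive_tool([
  {"x": 0, "y": 0.0006, "z": 0, "ax": 0, "ay": 0, "az": 0},
  {"x": 0, "y": 0.0008, "z": 0, "ax": 0, "ay": 0, "az": 0},
  {"x": 0, "y": 0.0008, "z": 0, "ax": 0, "ay": 0, "az": 0},
])

```text
t: 20.5
tcp_pos: [528.8, 5.6, 109.7]
tool_rot: [0.0, 0.99, 0.143, 0.001]
contact_force: [0.9, -3.7, 4.1]
finger_gap: 21.9
```

```bash
python3 st.py 2
```

```text
t 20.55 p' [  3.33 -19.64 109.7 ] F' [-0.07 -4.29  5.1 ] sd [0.1 0.4 1. ] yaw,w,z [16.43  0.42  0.99] Tz [-0.87 -0.28  0.01] gap 21.7
```

Emit:
drive_tool([
  {"x": 0, "y": 0.0002, "z": 0.001, "ax": 0, "ay": 0, "az": 0},
  {"x": 0, "y": 0.0002, "z": 0.002, "ax": 0, "ay": 0, "az": 0},
  {"x": 0, "y": 0.0002, "z": 0.002, "ax": 0, "ay": 0, "az": 0},
])

```text
t: 20.85
tcp_pos: [528.9, 5.6, 107.9]
tool_rot: [0.0, 0.99, 0.143, 0.001]
contact_force: [0.3, -3.5, 6.9]
finger_gap: 21.4
```

```bash
python3 st.py 2
```

```text
t 20.90 p' [  3.44 -19.7  107.94] F' [-0.55 -3.38  6.83] sd [0.1 0.1 0.1] yaw,w,z [16.43  0.32  1.12] Tz [-0.78 -0.19 -0.01] gap 22.4
```

Emit:
drive_tool([
  {"x": 0, "y": 0, "z": 0.002, "ax": 0, "ay": 0, "az": 0},
  {"x": 0, "y": 0, "z": 0.004, "ax": 0, "ay": 0, "az": 0},
  {"x": 0, "y": 0, "z": 0.004, "ax": 0, "ay": 0, "az": 0},
])

```text
t: 21.2
tcp_pos: [529.0, 5.6, 103.8]
tool_rot: [0.0, 0.99, 0.143, 0.001]
contact_force: [1.6, -4.3, 6.1]
finger_gap: 21.8
```

```bash
python3 st.py 2
```

```text
t 21.25 p' [  3.57 -19.72 103.78] F' [ 0.31 -4.2   6.25] sd [0.1 0.4 0.1] yaw,w,z [16.42  0.29  1.24] Tz [-0.71 -0.32 -0.04] gap 22.0
```

Emit:
drive_tool([
  {"x": 0, "y": 0.0003, "z": 0.002, "ax": 0, "ay": 0, "az": 0},
  {"x": 0, "y": 0.0003, "z": 0.004, "ax": 0, "ay": 0, "az": 0},
  {"x": 0, "y": 0.0003, "z": 0.004, "ax": 0, "ay": 0, "az": 0},
])

```text
t: 21.55
tcp_pos: [529.1, 5.6, 99.8]
tool_rot: [0.0, 0.99, 0.143, 0.001]
contact_force: [1.8, -2.6, 6.2]
finger_gap: 21.9
```

```bash
python3 st.py 2
```

```text
t 21.60 p' [  3.66 -19.74  99.82] F' [ 1.05 -2.87  6.  ] sd [0.  0.1 0.2] yaw,w,z [16.42  0.02  1.27] Tz [-0.6  -0.33 -0.03] gap 21.8
```

Emit:
drive_tool([
  {"x": 0, "y": 0.0002, "z": 0.002, "ax": 0, "ay": 0, "az": 0},
  {"x": 0, "y": 0.0002, "z": 0.0035, "ax": 0, "ay": 0, "az": 0},
  {"x": 0, "y": 0.0002, "z": 0.0035, "ax": 0, "ay": 0, "az": 0},
])

```text
t: 21.9
tcp_pos: [528.9, 5.5, 95.8]
tool_rot: [-0.0, 0.99, 0.143, 0.001]
contact_force: [2.0, -2.7, 4.3]
finger_gap: 21.8
```

```bash
python3 st.py 2
```

```text
t 21.95 p' [  3.44 -19.75  95.78] F' [ 1.77 -3.24  3.83] sd [0.6 0.1 0.5] yaw,w,z [16.42 -0.14  0.93] Tz [-0.49 -0.54  0.02] gap 22.2
```

Emit:
drive_tool([
  {"x": 0, "y": 0.0004, "z": 0.003, "ax": 0, "ay": 0, "az": 0},
  {"x": 0, "y": 0.0004, "z": 0.006, "ax": 0, "ay": 0, "az": 0},
  {"x": 0, "y": 0.0004, "z": 0.009, "ax": 0, "ay": 0, "az": 0},
  {"x": 0, "y": 0.0004, "z": 0.0115, "ax": 0, "ay": 0, "az": 0},
  {"x": 0, "y": 0.0004, "z": 0.0115, "ax": 0, "ay": 0, "az": 0},
])

```text
t: 22.45
tcp_pos: [527.7, 5.1, 83.8]
tool_rot: [-0.0, 0.99, 0.143, -0.0]
contact_force: [-0.4, -0.9, 5.8]
finger_gap: 22.1
```

```bash
python3 st.py 2
```

```text
t 22.50 p' [  2.14 -19.79  83.85] F' [ 0.03 -0.98  5.9 ] sd [0.7 0.3 0.1] yaw,w,z [16.42 -0.34 -0.48] Tz [-0.03 -0.25 -0.02] gap 21.9
```

Emit:
drive_tool([
  {"x": 0, "y": 0, "z": 0.001, "ax": 0, "ay": 0, "az": 0},
  {"x": 0, "y": 0, "z": 0.001, "ax": 0, "ay": 0, "az": 0},
])

```text
t: 22.7
tcp_pos: [527.7, 5.1, 83.8]
tool_rot: [-0.0, 0.99, 0.143, -0.0]
contact_force: [-1.6, -1.4, 13.5]
finger_gap: 22.0
```

```bash
python3 st.py 1
```

```text
t 22.70 p' [  2.17 -19.8   83.82] F' [-1.89 -0.9  13.53] sd [0. 0. 0.] yaw,w,z [16.42 -0.28 -0.27] Tz [ 0.07  0.09 -0.02] gap 22.0
```

Emit:
drive_tool([
  {"x": 0, "y": 0, "z": -0.006, "ax": 0, "ay": 0, "az": 0},
  {"x": 0, "y": 0, "z": -0.013, "ax": 0, "ay": 0, "az": 0},
  {"x": 0, "y": 0, "z": -0.022, "ax": 0, "ay": 0, "az": 0},
  {"x": 0, "y": 0, "z": -0.032, "ax": 0, "ay": 0, "az": 0},
  {"x": 0, "y": 0, "z": -0.042, "ax": 0, "ay": 0, "az": 0},
])

```text
t: 23.2
tcp_pos: [527.8, 5.3, 125.8]
tool_rot: [-0.0, 0.99, 0.143, -0.0]
contact_force: [0.5, -0.9, -1.0]
finger_gap: 21.6
```

```bash
python3 st.py 1
```

```text
t 23.20 p' [  2.32 -19.65 125.77] F' [ 0.24 -1.01 -1.  ] sd [0. 0. 0.] yaw,w,z [16.42 -0.45 -0.33] Tz [-0.07 -0.02 -0.01] gap 21.6
```

Emit:
drive_tool([
  {"x": 0, "y": 0, "z": -0.02, "ax": 0, "ay": 0, "az": 0},
  {"x": 0, "y": 0, "z": -0.036, "ax": 0, "ay": 0, "az": 0},
  {"x": 0, "y": 0, "z": -0.036, "ax": 0, "ay": 0, "az": 0},
  {"x": 0, "y": 0, "z": -0.036, "ax": 0, "ay": 0, "az": 0},
])

```text
t: 23.6
tcp_pos: [528.1, 5.0, 161.3]
tool_rot: [-0.0, 0.99, 0.143, 0.0]
contact_force: [-0.2, 0.6, -1.6]
finger_gap: 21.7
```

```bash
python3 st.py 1;python3 snap.py w6;  python3 - <<'E'
import cv2
a=cv2.imread("pics/w6.png"); 
cv2.imwrite("pics/w6c.png",cv2.resize(a[65:215,120:380],None,fx=3,fy=3,interpolation=cv2.INTER_CUBIC))
E
```

```text
t 23.60 p' [  2.5  -19.99 161.34] F' [ 0.03  0.65 -1.63] sd [0. 0. 0.] yaw,w,z [16.43 -0.03  0.26] Tz [-0.02  0.01 -0.03] gap 21.7
23.6 [528.06   5.04 161.34] [-0.000e+00  9.897e-01  1.429e-01  3.000e-04] yaw 16.43 [-0.16  0.64 -1.63]
[601.10454748  28.07591329 340.49033597] [-0.25325053 -0.07522602 -0.96447147]
```

View pics/w6c.png

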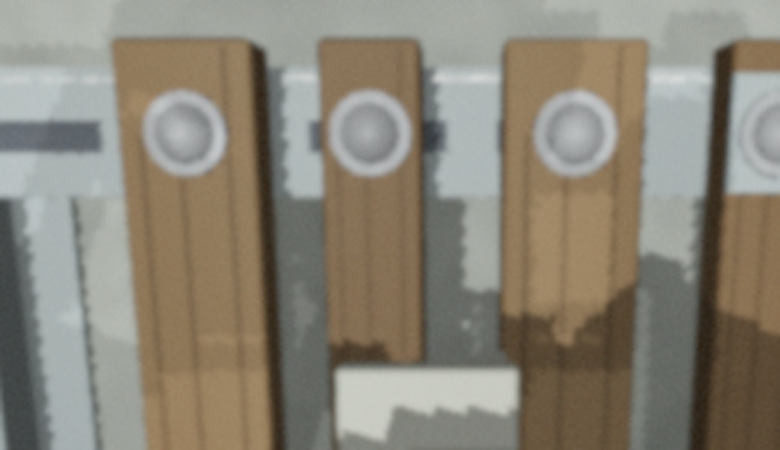

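```bash
cd .;python3 - <<'E'
from edges import run
import numpy as np
run("w6.pkl",{"s3L":[(113,40),(147,448)],"s3R":[(248,40),(273,448)],"s2L":[(319,40),(329,350)],"s2R":[(418,40),(421,350)],"s1L":[(505,40),(502,350)],"s1R":[(648,40),(630,448)],"fLtop":[(735,42),(707,448)]},np.array([120,65]),3.)
E
```

```text
s3L 16.16 [111.4   0.8] [72.42 72.99]
s3R 16.9 [111.4   0.8] [37.26 36.39]
s2L 16.23 [111.4  29.6] [18.77 19.09]
s2R 16.38 [111.4  29.6] [-7.02 -6.92]
s1L 16.55 [111.4  29.7] [-29.68 -29.82]
s1R 16.66 [111.4   0.8] [-66.93 -67.33]
fLtop 16.49 [111.    0.9] [-89.63 -89.7 ]
```

Emit:
drive_tool([
  {"x": 0, "y": -0.03, "z": 0, "ax": 0, "ay": 0, "az": 0},
  {"x": 0, "y": -0.0515, "z": 0, "ax": 0, "ay": 0, "az": 0},
  {"x": 0, "y": -0.0515, "z": 0, "ax": 0, "ay": 0, "az": 0},
  {"x": 0, "y": -0.0515, "z": 0.006, "ax": 0, "ay": 0, "az": 0},
  {"x": 0, "y": -0.0515, "z": 0.006, "ax": 0, "ay": 0, "az": 0},
])

```text
t: 24.15
tcp_pos: [513.0, 53.6, 153.7]
tool_rot: [0.0, 0.99, 0.143, -0.001]
contact_force: [-1.5, -0.7, -2.0]
finger_gap: 21.7
```

```bash
python3 st.py 2
```

```text
t 24.20 p' [  1.94  30.72 153.89] F' [-0.78 -0.3  -1.53] sd [0.8 0.1 0.5] yaw,w,z [16.41  0.14 -1.04] Tz [-0.    0.01  0.  ] gap 21.7
```

Emit:
drive_tool([
  {"x": 0, "y": -0.0008, "z": 0.008, "ax": 0, "ay": 0, "az": 0},
  {"x": 0, "y": -0.0008, "z": 0.016, "ax": 0, "ay": 0, "az": 0},
  {"x": 0, "y": -0.0008, "z": 0.024, "ax": 0, "ay": 0, "az": 0},
  {"x": 0, "y": -0.0008, "z": 0.03, "ax": 0, "ay": 0, "az": 0},
  {"x": 0, "y": -0.0008, "z": 0.03, "ax": 0, "ay": 0, "az": 0},
])

```text
t: 24.7
tcp_pos: [512.5, 54.9, 123.8]
tool_rot: [-0.0, 0.99, 0.143, -0.001]
contact_force: [-0.2, -0.5, -1.3]
finger_gap: 21.9
```

Emit:
drive_tool([
  {"x": 0, "y": 0, "z": 0, "ax": 0, "ay": 0, "az": 0},
])

```text
t: 24.8
tcp_pos: [513.4, 55.0, 124.8]
tool_rot: [0.0, 0.99, 0.143, -0.0]
contact_force: [0.2, 0.1, -0.9]
finger_gap: 22.1
```

```bash
python3 st.py 2
```

```text
t 24.85 p' [  2.67  32.05 125.  ] F' [ 0.07  0.23 -0.45] sd [0.2 0.2 0.5] yaw,w,z [1.643e+01 5.000e-02 1.000e-02] Tz [ 0.01 -0.01 -0.03] gap 21.6
```

Emit:
drive_tool([
  {"x": 0, "y": 0.001, "z": 0, "ax": 0, "ay": 0, "az": 0},
  {"x": 0, "y": 0.0018, "z": 0, "ax": 0, "ay": 0, "az": 0},
  {"x": 0, "y": 0.0024, "z": 0, "ax": 0, "ay": 0, "az": 0},
  {"x": 0, "y": 0.0024, "z": 0, "ax": 0, "ay": 0, "az": 0},
])

```text
t: 25.25
tcp_pos: [514.2, 52.6, 125.2]
tool_rot: [0.0, 0.99, 0.143, 0.0]
contact_force: [-0.2, -0.1, -1.0]
finger_gap: 21.7
```

```bash
python3 st.py 2
```

```text
t 25.30 p' [  2.66  29.57 125.19] F' [-0.53  0.05 -1.19] sd [0.3 0.1 0.2] yaw,w,z [16.43  0.1   0.17] Tz [ 0.02 -0.03 -0.  ] gap 21.5
```

Emit:
drive_tool([
  {"x": 0, "y": 0.0004, "z": 0, "ax": 0, "ay": 0, "az": 0},
  {"x": 0, "y": 0.0007, "z": 0, "ax": 0, "ay": 0, "az": 0},
  {"x": 0, "y": 0.0007, "z": 0, "ax": 0, "ay": 0, "az": 0},
])

```text
t: 25.6
tcp_pos: [514.2, 52.2, 125.0]
tool_rot: [-0.0, 0.99, 0.143, -0.0]
contact_force: [0.3, 0.3, -0.6]
finger_gap: 21.6
```

```bash
python3 st.py 2
```

```text
t 25.65 p' [  2.57  29.17 125.06] F' [ 0.56  0.41 -0.33] sd [0.2 0.2 0.3] yaw,w,z [16.42 -0.16 -0.02] Tz [ 0.19  0.06 -0.04] gap 21.8
```

Emit:
drive_tool([
  {"x": 0, "y": -0.0011, "z": 0.003, "ax": 0, "ay": 0, "az": 0},
  {"x": 0, "y": -0.0011, "z": 0.007, "ax": 0, "ay": 0, "az": 0},
  {"x": 0, "y": -0.0011, "z": 0.011, "ax": 0, "ay": 0, "az": 0},
  {"x": 0, "y": -0.0011, "z": 0.014, "ax": 0, "ay": 0, "az": 0},
  {"x": 0, "y": -0.0011, "z": 0.014, "ax": 0, "ay": 0, "az": 0},
])

```text
t: 26.15
tcp_pos: [513.9, 52.7, 110.6]
tool_rot: [0.0, 0.99, 0.143, -0.0]
contact_force: [0.5, -1.3, -1.3]
finger_gap: 21.9
```

```bash
python3 st.py 2
```

```text
t 26.20 p' [  2.43  29.71 110.65] F' [ 0.18 -1.17 -1.54] sd [0.1 0.3 0.3] yaw,w,z [16.44  0.38 -0.24] Tz [-0.27 -0.04 -0.01] gap 21.7
```

Emit:
drive_tool([
  {"x": 0, "y": 0, "z": 0.001, "ax": 0, "ay": 0, "az": 0},
  {"x": 0, "y": 0, "z": 0.002, "ax": 0, "ay": 0, "az": 0},
  {"x": 0, "y": 0, "z": 0.002, "ax": 0, "ay": 0, "az": 0},
])

```text
t: 26.5
tcp_pos: [514.4, 52.5, 109.4]
tool_rot: [0.001, 0.99, 0.143, 0.0]
contact_force: [-0.1, -2.9, 2.4]
finger_gap: 21.7
```

```bash
python3 st.py 2
```

```text
t 26.55 p' [  2.89  29.4  109.4 ] F' [-1.1  -3.24  1.46] sd [0.2 0.5 0.9] yaw,w,z [16.45  0.69  0.49] Tz [-0.73 -0.06 -0.  ] gap 22.2
```

Emit:
drive_tool([
  {"x": 0, "y": 0, "z": 0.001, "ax": 0, "ay": 0, "az": 0},
  {"x": 0, "y": -0.0001, "z": 0.002, "ax": 0, "ay": 0, "az": 0},
  {"x": 0, "y": -0.0001, "z": 0.002, "ax": 0, "ay": 0, "az": 0},
])

```text
t: 26.85
tcp_pos: [514.7, 52.6, 108.0]
tool_rot: [0.001, 0.99, 0.143, 0.001]
contact_force: [0.3, -3.8, 4.4]
finger_gap: 21.9
```

```bash
python3 st.py 2
```

```text
t 26.90 p' [  3.19  29.36 108.01] F' [-1.27 -3.7   4.96] sd [0.4 0.1 0.6] yaw,w,z [16.45  0.78  0.94] Tz [-0.82  0.06 -0.03] gap 21.6
```

Emit:
drive_tool([
  {"x": 0, "y": 0.0003, "z": 0.001, "ax": 0, "ay": 0, "az": 0},
  {"x": 0, "y": 0.0003, "z": 0.002, "ax": 0, "ay": 0, "az": 0},
  {"x": 0, "y": 0.0003, "z": 0.002, "ax": 0, "ay": 0, "az": 0},
])

```text
t: 27.2
tcp_pos: [515.0, 52.6, 106.3]
tool_rot: [0.001, 0.99, 0.143, 0.001]
contact_force: [0.4, -3.5, 7.3]
finger_gap: 21.6
```

```bash
python3 st.py 2
```

```text
t 27.25 p' [  3.49  29.3  106.3 ] F' [-1.2  -3.04  7.14] sd [0.6 0.4 0.2] yaw,w,z [16.44  0.51  1.28] Tz [-0.62  0.08  0.01] gap 21.7
```

Emit:
drive_tool([
  {"x": 0, "y": 0, "z": 0.002, "ax": 0, "ay": 0, "az": 0},
  {"x": 0, "y": 0, "z": 0.004, "ax": 0, "ay": 0, "az": 0},
  {"x": 0, "y": 0, "z": 0.004, "ax": 0, "ay": 0, "az": 0},
])

```text
t: 27.55
tcp_pos: [515.5, 52.7, 102.2]
tool_rot: [0.0, 0.99, 0.143, 0.002]
contact_force: [-0.2, -2.5, 5.4]
finger_gap: 21.9
```

```bash
python3 st.py 2
```

```text
t 27.60 p' [  3.94  29.29 102.24] F' [-0.18 -2.85  5.73] sd [0.7 0.5 0.3] yaw,w,z [16.43  0.44  1.72] Tz [-0.56 -0.14  0.03] gap 21.5
```

Emit:
drive_tool([
  {"x": 0, "y": 0, "z": 0.002, "ax": 0, "ay": 0, "az": 0},
  {"x": 0, "y": 0, "z": 0.004, "ax": 0, "ay": 0, "az": 0},
  {"x": 0, "y": 0.0001, "z": 0.006, "ax": 0, "ay": 0, "az": 0},
  {"x": 0, "y": 0.0001, "z": 0.006, "ax": 0, "ay": 0, "az": 0},
])

```text
t: 28.0
tcp_pos: [515.7, 52.8, 95.8]
tool_rot: [0.0, 0.99, 0.143, 0.002]
contact_force: [1.5, -2.9, 3.5]
finger_gap: 21.8
```

```bash
python3 st.py 2
```

```text
t 28.05 p' [ 4.13 29.29 95.77] F' [ 0.92 -3.18  3.76] sd [0.3 0.1 0.2] yaw,w,z [16.42  0.29  1.78] Tz [-0.5  -0.44  0.  ] gap 21.6
```

Emit:
drive_tool([
  {"x": 0, "y": 0.0004, "z": 0.003, "ax": 0, "ay": 0, "az": 0},
  {"x": 0, "y": 0.0004, "z": 0.006, "ax": 0, "ay": 0, "az": 0},
  {"x": 0, "y": 0.0004, "z": 0.009, "ax": 0, "ay": 0, "az": 0},
  {"x": 0, "y": 0.0004, "z": 0.0125, "ax": 0, "ay": 0, "az": 0},
  {"x": 0, "y": 0.0004, "z": 0.0125, "ax": 0, "ay": 0, "az": 0},
])

```text
t: 28.55
tcp_pos: [514.1, 52.2, 83.8]
tool_rot: [0.0, 0.99, 0.143, 0.0]
contact_force: [-1.5, -3.5, 14.6]
finger_gap: 22.0
```

```bash
python3 st.py 2
```

```text
t 28.60 p' [ 2.47 29.26 83.81] F' [-2.58 -3.25 14.48] sd [0.2 0.3 0.1] yaw,w,z [16.43  0.18  0.13] Tz [-0.4   0.13  0.02] gap 21.9
```

Emit:
drive_tool([
  {"x": 0, "y": 0.0009, "z": 0, "ax": 0, "ay": 0, "az": 0},
  {"x": 0, "y": 0.0009, "z": 0, "ax": 0, "ay": 0, "az": 0},
])

```text
t: 28.8
tcp_pos: [514.1, 52.2, 83.8]
tool_rot: [-0.001, 0.99, 0.143, 0.0]
contact_force: [-2.0, -1.0, 15.7]
finger_gap: 21.6
```

```bash
python3 st.py 1
```

```text
t 28.80 p' [ 2.48 29.21 83.79] F' [-2.17 -0.4  15.74] sd [0. 0. 0.] yaw,w,z [16.4  -0.65  0.11] Tz [-0.03  0.15  0.02] gap 21.6
```

Emit:
drive_tool([
  {"x": 0, "y": 0, "z": -0.006, "ax": 0, "ay": 0, "az": 0},
  {"x": 0, "y": 0, "z": -0.013, "ax": 0, "ay": 0, "az": 0},
  {"x": 0, "y": 0, "z": -0.022, "ax": 0, "ay": 0, "az": 0},
  {"x": 0, "y": 0, "z": -0.032, "ax": 0, "ay": 0, "az": 0},
  {"x": 0, "y": 0, "z": -0.042, "ax": 0, "ay": 0, "az": 0},
])

```text
t: 29.3
tcp_pos: [513.9, 52.0, 125.2]
tool_rot: [-0.001, 0.99, 0.143, -0.0]
contact_force: [-0.4, 1.0, -1.2]
finger_gap: 21.9
```

```bash
python3 st.py 1
```

```text
t 29.30 p' [  2.23  29.1  125.17] F' [-0.11  1.09 -1.21] sd [0. 0. 0.] yaw,w,z [16.42 -0.51 -0.48] Tz [ 0.08  0.07 -0.04] gap 21.9
```

Emit:
drive_tool([
  {"x": 0, "y": 0, "z": -0.02, "ax": 0, "ay": 0, "az": 0},
  {"x": 0, "y": 0, "z": -0.038, "ax": 0, "ay": 0, "az": 0},
  {"x": 0, "y": 0, "z": -0.038, "ax": 0, "ay": 0, "az": 0},
])

```text
t: 29.6
tcp_pos: [516.3, 51.8, 165.5]
tool_rot: [0.0, 0.99, 0.143, 0.003]
contact_force: [1.1, 0.3, -0.6]
finger_gap: 22.1
```

```bash
python3 st.py 2; python3 snap.py w7;  python3 - <<'E'
import cv2
a=cv2.imread("pics/w7.png"); 
cv2.imwrite("pics/w7c.png",cv2.resize(a[65:215,170:430],None,fx=3,fy=3,interpolation=cv2.INTER_CUBIC))
E
```

```text
t 29.65 p' [  3.93  28.28 164.71] F' [ 1.12  0.03 -1.02] sd [0.  0.1 0.4] yaw,w,z [16.43  0.24  2.19] Tz [ 0.01 -0.03  0.01] gap 21.7
29.65 [515.22  51.71 163.93] [1.000e-04 9.897e-01 1.429e-01 1.500e-03] yaw 16.43 [ 1.01  0.44 -1.39]
[587.81665397  74.7607324  343.28888095] [-0.25079614 -0.07521538 -0.96511343]
```

View pics/w7c.png

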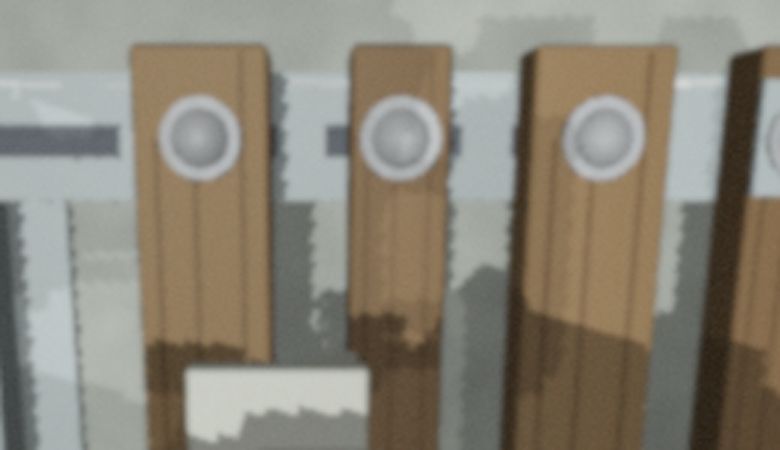

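```bash
cd .;python3 - <<'E'
from edges import run
import numpy as np
run("w7.pkl",{"s3L":[(132,46),(148,448)],"s3R":[(267,46),(271,350)],"s2L":[(352,46),(347,350)],"s2R":[(452,46),(438,448)],"s1L":[(540,48),(518,448)],"s1R":[(677,46),(641,448)],"fLtop":[(769,50),(723,448)]},np.array([170,65]),3.)
E
```

```text
s3L 16.13 [111.4   1.2] [77.31 77.92]
s3R 16.58 [111.4  30.3] [41.73 41.54]
s2L 16.08 [111.4  30.3] [19.32 19.84]
s2R 16.49 [111.5   1.2] [-7.05 -7.14]
s1L 16.62 [111.    1.2] [-30.29 -30.61]
s1R 16.61 [111.5   1.2] [-66.4  -66.71]
fLtop 16.44 [110.5   1.2] [-90.8  -90.78]
```

Emit:
drive_tool([
  {"x": -0.015, "y": 0.038, "z": -0.015, "ax": 0, "ay": 0, "az": 0.02},
  {"x": -0.03, "y": 0.078, "z": -0.015, "ax": 0, "ay": 0, "az": 0.04},
  {"x": -0.045, "y": 0.12, "z": -0.015, "ax": 0, "ay": 0, "az": 0.08},
  {"x": -0.063, "y": 0.162, "z": -0.015, "ax": 0, "ay": 0, "az": 0.112},
  {"x": -0.08, "y": 0.204, "z": -0.015, "ax": 0, "ay": 0, "az": 0.112},
])

```text
t: 30.2
tcp_pos: [494.1, -167.9, 176.4]
tool_rot: [-0.001, 0.996, 0.087, -0.001]
contact_force: [1.5, 0.1, -1.1]
finger_gap: 21.3
```

Emit:
drive_tool([
  {"x": 0, "y": 0, "z": 0, "ax": 0, "ay": 0, "az": 0},
  {"x": 0, "y": 0, "z": 0, "ax": 0, "ay": 0, "az": 0},
])

```text
t: 30.4
tcp_pos: [494.4, -167.1, 176.3]
tool_rot: [-0.001, 0.996, 0.086, -0.001]
contact_force: [0.5, 0.2, -0.6]
finger_gap: 21.4
```

```bash
cat > tgt.py <<'E'
import sys
from station import bot
import numpy as np
s=bot.get_state(); q=s["tool_rot"]; a=2*np.arctan2(q[2],q[1]); d=np.array([483.7,-296.7,75.1])-s["tcp_pos"]
print(s["t"],s["tcp_pos"].round(1),"yaw",np.degrees(a).round(2),"F",s["contact_force"].round(1),"T",s["torque"].round(2),"gap",round(s["finger_gap"],1))
print("tool dx %.1f dy %.1f dz %.1f  az %.4f"%(d[0]*np.cos(a)+d[1]*np.sin(a),d[0]*np.sin(a)-d[1]*np.cos(a),-d[2],a-np.radians(10.0)))
E
python3 tgt.py
```

```text
30.4 [ 494.4 -167.1  176.3] yaw 9.86 F [ 0.5  0.2 -0.6] T [ 0.03  0.05 -0.03] gap 21.4
tool dx -32.8 dy 125.9 dz 101.2  az -0.0025
```

Emit:
drive_tool([
  {"x": -0.011, "y": 0.04, "z": 0, "ax": 0, "ay": 0, "az": -0.002},
  {"x": -0.021, "y": 0.08, "z": 0, "ax": 0, "ay": 0, "az": -0.002},
  {"x": -0.0328, "y": 0.126, "z": 0, "ax": 0, "ay": 0, "az": -0.002},
  {"x": -0.0328, "y": 0.126, "z": 0.01, "ax": 0, "ay": 0, "az": -0.002},
  {"x": -0.0328, "y": 0.126, "z": 0.01, "ax": 0, "ay": 0, "az": -0.002},
])

```text
t: 30.9
tcp_pos: [484.1, -294.8, 165.5]
tool_rot: [-0.002, 0.996, 0.088, -0.001]
contact_force: [-0.4, 1.1, -2.1]
finger_gap: 22.0
```

Emit:
drive_tool([
  {"x": 0, "y": 0, "z": 0, "ax": 0, "ay": 0, "az": 0},
  {"x": 0, "y": 0, "z": 0, "ax": 0, "ay": 0, "az": 0},
  {"x": 0, "y": 0, "z": 0, "ax": 0, "ay": 0, "az": 0},
])

```text
t: 31.2
tcp_pos: [485.4, -295.1, 168.0]
tool_rot: [0.0, 0.996, 0.089, 0.0]
contact_force: [0.3, -0.4, -0.5]
finger_gap: 22.2
```

```bash
python3 tgt.py; python3 snap.py w8
```

```text
31.2 [ 485.4 -295.1  168. ] yaw 10.24 F [ 0.3 -0.4 -0.5] T [-0.    0.01 -0.03] gap 22.2
tool dx -2.0 dy 1.2 dz 92.9  az 0.0042
31.2 [ 485.41 -295.14  167.98] [1.00e-04 9.96e-01 8.92e-02 2.00e-04] yaw 10.24 [ 0.28 -0.36 -0.46]
[ 560.38028022 -280.17116386  347.16114864] [-0.25985059 -0.04765017 -0.96447246]
```

View pics/w8.png

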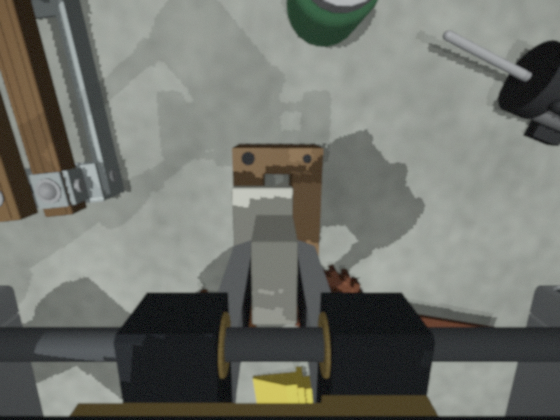

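Emit:
drive_tool([
  {"x": -0.0018, "y": 0.0013, "z": 0.01, "ax": 0, "ay": 0, "az": 0.004},
  {"x": -0.0018, "y": 0.0013, "z": 0.02, "ax": 0, "ay": 0, "az": 0.004},
  {"x": -0.0018, "y": 0.0013, "z": 0.03, "ax": 0, "ay": 0, "az": 0.004},
  {"x": -0.0018, "y": 0.0013, "z": 0.03, "ax": 0, "ay": 0, "az": 0.004},
  {"x": -0.0018, "y": 0.0013, "z": 0.03, "ax": 0, "ay": 0, "az": 0.004},
])

```text
t: 31.75
tcp_pos: [483.2, -298.0, 136.9]
tool_rot: [-0.0, 0.996, 0.086, -0.0]
contact_force: [0.3, -0.0, -1.3]
finger_gap: 21.8
```

Emit:
drive_tool([
  {"x": 0, "y": 0, "z": 0, "ax": 0, "ay": 0, "az": 0},
  {"x": 0, "y": 0, "z": 0, "ax": 0, "ay": 0, "az": 0},
])

```text
t: 31.95
tcp_pos: [483.7, -298.4, 138.0]
tool_rot: [0.0, 0.996, 0.086, 0.0]
contact_force: [0.2, 0.3, -1.1]
finger_gap: 21.9
```

```bash
python3 tgt.py
```

```text
31.95 [ 483.7 -298.4  138. ] yaw 9.89 F [ 0.2  0.3 -1.1] T [ 0.06 -0.03 -0.  ] gap 21.9
tool dx 0.3 dy -1.7 dz 62.9  az -0.0019
```

Emit:
drive_tool([
  {"x": 0.0003, "y": -0.0015, "z": 0, "ax": 0, "ay": 0, "az": -0.001},
  {"x": 0.0003, "y": -0.0015, "z": 0.004, "ax": 0, "ay": 0, "az": -0.001},
  {"x": 0.0003, "y": -0.0015, "z": 0.01, "ax": 0, "ay": 0, "az": -0.001},
  {"x": 0.0003, "y": -0.0015, "z": 0.016, "ax": 0, "ay": 0, "az": -0.001},
  {"x": 0.0003, "y": -0.0015, "z": 0.016, "ax": 0, "ay": 0, "az": -0.001},
])

```text
t: 32.45
tcp_pos: [482.7, -296.0, 120.2]
tool_rot: [-0.001, 0.996, 0.087, -0.001]
contact_force: [0.2, -0.4, -1.4]
finger_gap: 21.7
```

Emit:
drive_tool([
  {"x": 0, "y": 0, "z": 0, "ax": 0, "ay": 0, "az": 0},
])

```text
t: 32.55
tcp_pos: [483.3, -296.5, 121.2]
tool_rot: [-0.0, 0.996, 0.087, -0.0]
contact_force: [0.3, -0.4, -0.5]
finger_gap: 21.6
```

```bash
python3 tgt.py
```

```text
32.55 [ 483.3 -296.5  121.2] yaw 9.96 F [ 0.3 -0.4 -0.5] T [-0.05  0.   -0.03] gap 21.6
tool dx 0.3 dy 0.3 dz 46.1  az -0.0008
```

Foot is in the slot, free. Descend further.

Emit:
drive_tool([
  {"x": 0.0003, "y": 0.0002, "z": 0.007, "ax": 0, "ay": 0, "az": 0},
  {"x": 0.0003, "y": 0.0002, "z": 0.014, "ax": 0, "ay": 0, "az": 0},
  {"x": 0.0003, "y": 0.0002, "z": 0.021, "ax": 0, "ay": 0, "az": 0},
  {"x": 0.0003, "y": 0.0002, "z": 0.028, "ax": 0, "ay": 0, "az": 0},
  {"x": 0.0003, "y": 0.0002, "z": 0.028, "ax": 0, "ay": 0, "az": 0},
])

```text
t: 33.05
tcp_pos: [483.0, -296.1, 92.1]
tool_rot: [-0.001, 0.996, 0.087, -0.001]
contact_force: [0.4, 0.4, -1.6]
finger_gap: 21.8
```

```bash
python3 tgt.py
```

```text
33.05 [ 483.  -296.1   92.1] yaw 9.95 F [ 0.4  0.4 -1.6] T [0.01 0.05 0.  ] gap 21.8
tool dx 0.6 dy 0.7 dz 17.0  az -0.0008
```

Emit:
drive_tool([
  {"x": 0.0003, "y": 0.0003, "z": 0.005, "ax": 0, "ay": 0, "az": 0},
  {"x": 0.0003, "y": 0.0003, "z": 0.01, "ax": 0, "ay": 0, "az": 0},
  {"x": 0.0003, "y": 0.0003, "z": 0.0155, "ax": 0, "ay": 0, "az": 0},
  {"x": 0.0003, "y": 0.0003, "z": 0.0155, "ax": 0, "ay": 0, "az": 0},
])

```text
t: 33.45
tcp_pos: [483.6, -296.5, 77.1]
tool_rot: [-0.001, 0.996, 0.087, -0.001]
contact_force: [0.3, 0.6, -1.4]
finger_gap: 21.9
```

```bash
python3 tgt.py
```

```text
33.45 [ 483.6 -296.5   77.1] yaw 9.96 F [ 0.3  0.6 -1.4] T [ 0.05  0.01 -0.03] gap 21.9
tool dx 0.1 dy 0.2 dz 2.0  az -0.0007
```

Emit:
drive_tool([
  {"x": 0, "y": 0, "z": 0.0015, "ax": 0, "ay": 0, "az": 0},
  {"x": 0, "y": 0, "z": 0.0028, "ax": 0, "ay": 0, "az": 0},
  {"x": 0, "y": 0, "z": 0.0028, "ax": 0, "ay": 0, "az": 0},
])

```text
t: 33.75
tcp_pos: [484.2, -297.0, 75.3]
tool_rot: [0.0, 0.996, 0.087, 0.0]
contact_force: [-0.3, 0.1, -1.0]
finger_gap: 22.0
```

```bash
python3 tgt.py
```

```text
33.75 [ 484.2 -297.    75.3] yaw 9.96 F [-0.3  0.1 -1. ] T [ 0.01 -0.02 -0.03] gap 22.0
tool dx -0.4 dy -0.4 dz 0.2  az -0.0007
```

Emit:
drive_tool([
  {"x": 0, "y": 0, "z": 0.001, "ax": 0, "ay": 0, "az": 0},
  {"x": 0, "y": 0, "z": 0.001, "ax": 0, "ay": 0, "az": 0},
])

```text
t: 33.95
tcp_pos: [484.3, -297.1, 75.0]
tool_rot: [0.0, 0.996, 0.087, 0.0]
contact_force: [-0.0, 0.6, 3.1]
finger_gap: 21.8
```

```bash
python3 tgt.py
```

```text
33.95 [ 484.3 -297.1   75. ] yaw 9.96 F [-0.   0.6  3.1] T [0.13 0.16 0.01] gap 21.8
tool dx -0.5 dy -0.5 dz -0.1  az -0.0007
```

Collar is resting on the tool block. Open and retreat.

Emit:
drive_tool([
  {"x": 0, "y": 0, "z": 0, "ax": 0, "ay": 0, "az": 0},
  {"x": 0, "y": 0, "z": 0, "ax": 0, "ay": 0, "az": 0},
  {"x": 0, "y": 0, "z": 0, "ax": 0, "ay": 0, "az": 0},
  {"x": 0, "y": 0, "z": 0, "ax": 0, "ay": 0, "az": 0},
  {"x": 0, "y": 0, "z": 0, "ax": 0, "ay": 0, "az": 0},
], hand=0.08)

```text
t: 34.45
tcp_pos: [484.2, -297.0, 74.2]
tool_rot: [0.0, 0.996, 0.087, -0.0]
contact_force: [-1.0, 0.7, -0.2]
finger_gap: 58.4
```

Emit:
drive_tool([
  {"x": 0, "y": 0, "z": -0.015, "ax": 0, "ay": 0, "az": 0},
  {"x": 0, "y": 0, "z": -0.05, "ax": 0, "ay": 0, "az": 0},
  {"x": 0, "y": 0, "z": -0.1, "ax": 0, "ay": 0, "az": 0},
  {"x": 0, "y": 0, "z": -0.14, "ax": 0, "ay": 0, "az": 0},
  {"x": 0, "y": 0, "z": -0.14, "ax": 0, "ay": 0, "az": 0},
])

```text
t: 34.95
tcp_pos: [487.2, -299.3, 220.7]
tool_rot: [0.004, 0.996, 0.087, 0.005]
contact_force: [0.5, -1.4, -0.1]
finger_gap: 79.9
```

```bash
python3 tgt.py; python3 snap.py w9
python3 - <<'E'
from station import bot
import cv2
im=bot.grab_frame("top")[:,:,::-1]; cv2.imwrite("pics/top9.png",im)
E
```

```text
34.95 [ 487.2 -299.3  220.7] yaw 9.96 F [ 0.5 -1.4 -0.1] T [-0.03  0.01  0.01] gap 79.9
tool dx -3.0 dy -3.2 dz 145.6  az -0.0007
34.95 [ 487.23 -299.32  220.69] [0.0044 0.9962 0.0868 0.0046] yaw 9.96 [ 0.45 -1.35 -0.15]
[ 560.56104458 -283.30119962  400.45567982] [-0.25085662 -0.05394715 -0.96651987]
```

View pics/w9.png

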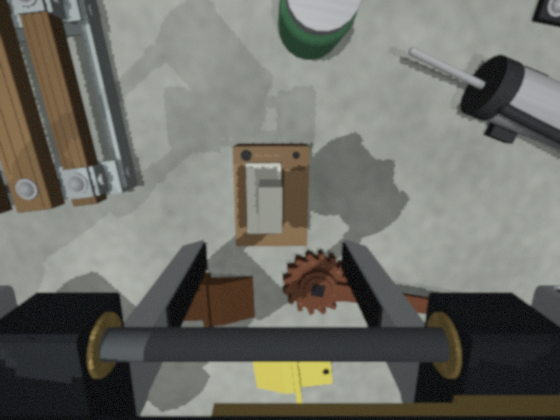

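View pics/top9.png

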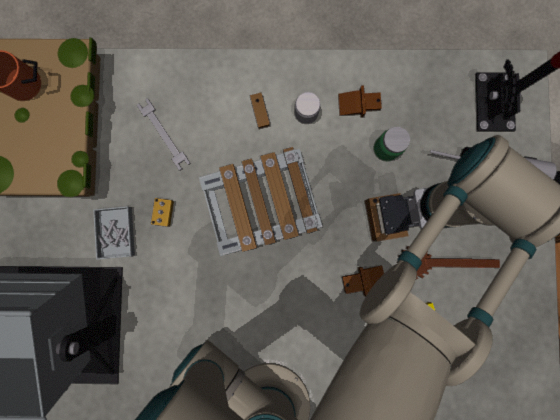

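Emit:
drive_tool([
  {"x": 0.004, "y": -0.05, "z": 0, "ax": 0, "ay": 0, "az": -0.02},
  {"x": 0.008, "y": -0.1, "z": 0, "ax": 0, "ay": 0, "az": -0.05},
  {"x": 0.012, "y": -0.15, "z": 0, "ax": 0, "ay": 0, "az": -0.08},
  {"x": 0.016, "y": -0.2, "z": 0, "ax": 0, "ay": 0, "az": -0.11},
  {"x": 0.02, "y": -0.25, "z": 0, "ax": 0, "ay": 0, "az": -0.11},
])

```text
t: 35.55
tcp_pos: [458.8, -46.0, 212.1]
tool_rot: [-0.001, 0.99, 0.141, -0.002]
contact_force: [1.1, 1.2, -0.2]
finger_gap: 80.0
```

Emit:
drive_tool([
  {"x": 0.0, "y": -0.05, "z": 0, "ax": 0, "ay": 0, "az": 0},
  {"x": 0.0, "y": -0.062, "z": 0, "ax": 0, "ay": 0, "az": 0},
  {"x": 0.0, "y": -0.062, "z": 0, "ax": 0, "ay": 0, "az": 0},
  {"x": 0.0, "y": -0.062, "z": 0, "ax": 0, "ay": 0, "az": 0},
  {"x": 0.0, "y": -0.062, "z": 0, "ax": 0, "ay": 0, "az": 0},
])

```text
t: 36.05
tcp_pos: [443.8, 9.9, 213.7]
tool_rot: [0.0, 0.99, 0.141, -0.0]
contact_force: [0.1, 0.6, 0.4]
finger_gap: 79.5
```

```bash
python3 snap.py w10
python3 - <<'E'
import cv2
a=cv2.imread("pics/w10.png"); cv2.imwrite("pics/w10c.png",cv2.resize(a[60:260,170:430],None,fx=3,fy=3,interpolation=cv2.INTER_CUBIC))
E
```

```text
36.05 [443.82   9.92 213.7 ] [ 3.000e-04  9.901e-01  1.405e-01 -4.000e-04] yaw 16.16 [0.08 0.59 0.39]
[517.17991393  32.78667416 392.77127746] [-0.25472235 -0.07489778 -0.96410935]
```

View pics/w10c.png

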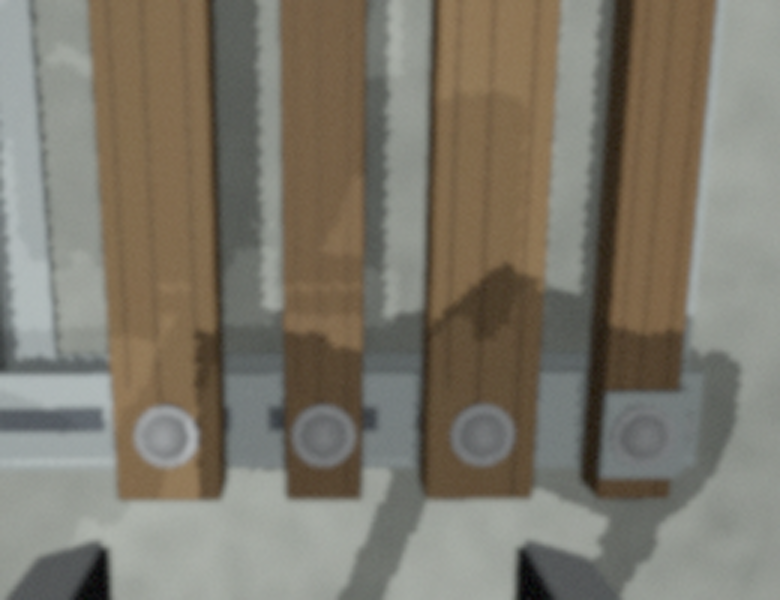

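```bash
cd .;python3 - <<'E'
from edges import run
import numpy as np
run("w10.pkl",{"s3L":[(91,10),(111,350)],"s3R":[(207,10),(216,350)],"s2L":[(282,10),(287,350)],"s2R":[(367,10),(363,350)],"s1L":[(435,10),(428,350)],"s1R":[(558,10),(541,350)],"fL":[(631,10),(606,380)],"fR":[(714,10),(682,380)]},np.array([170,60]),3.)
# colour profile along rows (hue/sat) at a few rows
import cv2,pickle
from h import ray
m=pickle.load(open("w10.pkl","rb")); a=cv2.imread("pics/w10.png").astype(float)
TH=np.radians(16.45); ey=np.array([-np.sin(TH),np.cos(TH)]); O=np.array([520,23.5])
s=a[...,2]-a[...,0]; v=a.sum(2)/3
acc=[]
for r in range(70,150,4):
    row=cv2.GaussianBlur(s[r:r+1],(3,1),0.7)[0]; xs=np.arange(170,425)
    on=row[xs]>18; tr=np.flatnonzero(np.diff(on.astype(int)))
    c=[]
    for i in tr:
        u=xs[i]; f=(18-row[u])/(row[u+1]-row[u]); c.append(u+f)
    y=((ray(m,[[u,r] for u in c],69)[:,:2]-O)@ey).round(1) if c else []
    print(r,y)
E
```

```text
s3L 16.39 [ 51.2 -54.1] [77.25 77.36]
s3R 16.2 [ 51.1 -54.2] [41.64 42.1 ]
s2L 16.64 [ 51.  -54.3] [18.61 18.26]
s2R 16.32 [ 50.9 -54.5] [-7.49 -7.26]
s1L 16.84 [ 50.8 -54.5] [-28.38 -29.09]
s1R 16.94 [ 50.6 -54.7] [-66.16 -67.05]
fL 16.99 [ 50.5 -65.1] [-88.58 -89.67]
fR 17.11 [ 50.4 -65.2] [-114.09 -115.42]
70 [  78.4   40.4   19.6   -7.3  -27.9  -67.1  -84.4 -114.3]
74 [  78.4   40.3   19.4   -7.3  -28.   -67.   -84.5 -114.4]
78 [  78.4   40.4   19.4   -7.3  -27.9  -67.1  -84.5 -114.3]
82 [  78.3   40.4   19.4   -7.3  -27.9  -67.2  -84.5 -114.5]
86 [  78.5   40.4   19.4   -7.3  -27.7  -67.2  -84.3 -114.4]
90 [  78.4   40.3   19.5   -7.4  -27.8  -67.   -84.8 -114.3]
94 [  78.3   40.4   19.5   -7.3  -27.8  -67.2  -84.3 -114.4]
98 [  78.6   40.3   19.5   -7.4  -28.   -67.3  -84.4 -114.4]
102 [  78.4   40.3   19.5   -7.5  -27.9  -67.1  -84.5 -114.4]
106 [  78.5   40.4   19.5   -7.6  -28.   -67.1  -84.6 -114.3]
110 [  78.4   40.4   19.5   -7.4  -28.1  -67.3  -84.9 -114.3]
114 [  78.5   40.4   19.5   -7.4  -27.9  -67.2  -84.2 -114.4]
118 [  78.5   40.3   19.5   -7.5  -27.9  -67.2  -84.7 -114.3]
122 [  78.4   40.4   19.5   -7.6  -27.8  -67.1  -84.4 -114.3]
126 [  78.4   40.4   19.5   -7.6  -27.7  -67.2  -84.3 -114.4]
130 [  78.6   40.4   19.5   -7.7  -27.9  -67.2  -84.7 -114.2]
134 [  78.4   40.3   19.5   -7.8  -27.8  -67.3  -84.7 -114.4]
138 [  78.5   40.3   19.4   -7.8  -28.   -67.2  -84.6 -114.4]
142 [  78.5   40.4   19.5   -7.8  -28.1  -67.3  -84.5 -114.3]
146 [  78.6   40.2   19.6   -7.5  -28.1  -67.3  -84.8 -114.4]
```

```bash
cd .;python3 - <<'E'
from station import bot
print(bot.get_state()["t"]); print(bot.hand_in())
E
```

```text
36.1
the job is handed in; nothing more can be done
None
```

I set all three gaps with the pale spacer, working outward from the fixed slat. I then stood the spacer back in its slot and handed in at about 36 s.

- **One slip, put right:** on the first try at gap 2, the wedge reaction pushed slat 1 back by about 0.3–0.4 mm. I drew the block out, pressed gap 1 again, then did gap 2 and gap 3 with the arm taking the sideways load. After the repeat, slat 1's face touched within about 0.1 mm of where it had first been.
- **Checks by feel:** in each gap the collar came to rest at the same height, 83.8–84.0 mm. In gaps 2 and 3 the flat face stayed within about 0.1–0.2 mm of where it had lightly touched the set slat. I did not touch the slats again after finishing gap 3.
- **Camera check of the gaps:** the pictures gave about 22.5, 21.3 and 23.5 mm. That agrees with 22 mm only to within about 1.5 mm, because slat side faces and shadows blur the edges. I relied on the touch readings instead.
- **Tool block and other things:** the last pictures show the spacer seated in its slot. The other things are where they were as far as I could see, with a few partly hidden by the arm in the final top view. I did not measure them.

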